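# Ready the vacuum impregnation chamber

### The job

Get the vacuum chamber ready for impregnating the specimens. First lower the empty carousel over the square spindle inside the chamber so that it sits fully home and level; then stand every mounting cup that is on the bench upright in a carousel pocket of its own; and finally swing the hinged lid completely shut and, only then, swing the clamp arm right round over the lid's tab. Leave the bottles and the tray of finished mounts undisturbed.

Things in the scene. Friction and masses are not known exactly. Their poses are not given: they have to be found in the camera images.
- chamber: Round open aluminium vacuum chamber, fixed, turned by its yaw. Origin: centre of its underside, z up. Base disc 236 mm across, inner floor at z = 14 mm; wall 196 mm inside and 216 mm outside diameter, rim at z = 88 mm. Hinge block on its +y side (to 124 mm from the axis), brass valve on +x (to 163 mm), gauge at -25 deg (to 130 mm), all below the rim.
- spindle (a joint): Turning angle (rad) of the spindle about its vertical axis in the chamber; 0: its square sides are parallel to the chamber's x and y. It turns stiffly (about 0.12 N m) and stays where it is left.
- spindle_seat (a point): Centre of the spindle's round shoulder (48 mm diameter, 26 mm above the bench), on which the fitted carousel's underside rests. x and y axes are perpendicular to the faces of the square shaft and turn with it.
- spindle_tip (a point): Top centre of the steel square shaft, 22 mm above the shoulder (48 mm above the bench). Shaft 18 mm square, its top 4 mm tapering to 12 mm square. Axes as spindle_seat.
- carousel: Loose aluminium disc, 0.5 kg, 180 mm diameter, 6 mm thick, five round pockets. Origin: centre of its flat underside, z up. Below: square bore 19.6 mm wide, 26 mm deep, sides along the carousel's x and y (fits the shaft in any of four quarter-turns). On top: 42 mm square boss up to z = 30 mm, on it a black bar grip, 60 mm long along x, 14 mm thick along y, z = 30 to 56 mm.
- pocket0 (a point): Centre of carousel pocket 0, on the disc's top face (6 mm above the carousel's underside), 60 mm from its centre at 0 deg from the carousel's x. The pocket is a collar 42 mm inside and 50 mm outside diameter, standing 6 mm above the disc; a cup stands inside it on the disc.
- pocket1 (a point): Centre of carousel pocket 1, on the disc's top face (6 mm above the carousel's underside), 60 mm from its centre at 72 deg from the carousel's x. The pocket is a collar 42 mm inside and 50 mm outside diameter, standing 6 mm above the disc; a cup stands inside it on the disc.
- pocket2 (a point): Centre of carousel pocket 2, on the disc's top face (6 mm above the carousel's underside), 60 mm from its centre at 144 deg from the carousel's x. The pocket is a collar 42 mm inside and 50 mm outside diameter, standing 6 mm above the disc; a cup stands inside it on the disc.
- pocket3 (a point): Centre of carousel pocket 3, on the disc's top face (6 mm above the carousel's underside), 60 mm from its centre at 216 deg from the carousel's x. The pocket is a collar 42 mm inside and 50 mm outside diameter, standing 6 mm above the disc; a cup stands inside it on the disc.
- pocket4 (a point): Centre of carousel pocket 4, on the disc's top face (6 mm above the carousel's underside), 60 mm from its centre at 288 deg from the carousel's x. The pocket is a collar 42 mm inside and 50 mm outside diameter, standing 6 mm above the disc; a cup stands inside it on the disc.
- cup0: White round mounting cup, open at the top with a small metal specimen in it, 38 mm diameter, 32 mm high, 0.07 kg, standing on a 2 mm thick grey mat on the bench (its lower edge is chamfered by 3 mm). Origin: centre of its underside, z up. May be absent (between three and five of the cups are there).
- cup1: White round mounting cup, open at the top with a small metal specimen in it, 38 mm diameter, 32 mm high, 0.07 kg, standing on a 2 mm thick grey mat on the bench (its lower edge is chamfered by 3 mm). Origin: centre of its underside, z up. May be absent (between three and five of the cups are there).
- cup2: White round mounting cup, open at the top with a small metal specimen in it, 38 mm diameter, 32 mm high, 0.07 kg, standing on a 2 mm thick grey mat on the bench (its lower edge is chamfered by 3 mm). Origin: centre of its underside, z up. May be absent (between three and five of the cups are there).
- cup3: White round mounting cup, open at the top with a small metal specimen in it, 38 mm diameter, 32 mm high, 0.07 kg, standing on a 2 mm thick grey mat on the bench (its lower edge is chamfered by 3 mm). Origin: centre of its underside, z up. May be absent (between three and five of the cups are there).
- cup4: White round mounting cup, open at the top with a small metal specimen in it, 38 mm diameter, 32 mm high, 0.07 kg, standing on a 2 mm thick grey mat on the bench (its lower edge is chamfered by 3 mm). Origin: centre of its underside, z up. May be absent (between three and five of the cups are there).
- lid (a joint): Lid angle (rad): 0 fully shut, flat on the rim; grows as it opens; about 1.6 to 1.85 at the start (a little past upright); limit 1.95. The hinge is stiff (about 0.85 N m), so the lid stays at any angle and must be pushed down all the way.
- lid_hinge (a point): Middle of the lid's hinge line: 120 mm from the chamber's axis on its +y side, 88 mm above the bench; the hinge line runs along the chamber's x. Turns with the lid: the lid extends along this frame's -y, its outer face looks to +z and lies 13 mm off the hinge line.
- lid_tab (a point): Middle of the aluminium finger tab on the lid's free edge (60 mm along the hinge direction), 240 mm from the hinge line. The lid is a clear disc of 220 mm diameter and 12 mm thickness, its centre 120 mm from the hinge line, 0.55 kg; the tab, also 12 mm thick, ends 250 mm from the hinge line.
- clamp (a joint): Angle (rad) of the swing clamp about its upright post: 0 closed, the arm lying over the lid's tab; 1.9 to 2.5 at the start (swung well clear, away from the chamber); range 0 to 2.7, growing anticlockwise seen from above. Turns with slight friction (about 0.08 N m) and stays where it is left.
- clamp_pivot (a point): Clamp post axis, at the arm's top face (113 mm above the bench): in the chamber's frame at x = +50 mm, y = -122 mm. Turns with the clamp: the arm, 64 mm long, 14 mm wide and 10 mm thick, extends along this frame's -x; at clamp angle 0 its axes are the chamber's.
- clamp_grip (a point): Top centre of the upright black round grip on the clamp arm, 55 mm from the pivot: 16 mm diameter, 26 mm high, from 113 to 139 mm above the bench.
- resin_bottle: Bystander: white bottle, 64 mm diameter, 165 mm high, standing beyond the work. Origin: centre of its underside.
- hardener_bottle: Bystander: small amber bottle, 48 mm diameter, 120 mm high, standing beyond the work. Origin: centre of its underside.
- mount_tray: Bystander: low wooden tray, 46 by 130 by 22 mm, of finished black mounts, beyond the work. Origin: centre of its underside.
Mind the look-alikes: they are no part of the job. What is shaped like the cup1 but blue is not meant.

How it is judged:
On the way, in this order (a step that is already met when the one before it is completed fails the run):
1. the carousel is fully home on the square spindle, level and let go (horizontal distance between carousel and spindle_seat below 0.004 m and z of carousel in the frame of spindle_seat below 0.003 m and angle between carousel's own z axis and vertical below 0.05 rad and contact force between carousel and the fingers below 0.1 N), for 0.3 s.
2. every cup stands in a pocket of the seated carousel (all of step 1 and (distance between cup0 and pocket0 below 0.006 m or distance between cup0 and pocket1 below 0.006 m or distance between cup0 and pocket2 below 0.006 m or distance between cup0 and pocket3 below 0.006 m or distance between cup0 and pocket4 below 0.006 m) and angle between each of cup0, cup1, cup2, cup3, cup4's own z axis and vertical below 0.1 rad and (distance between cup1 and pocket0 below 0.006 m or distance between cup1 and pocket1 below 0.006 m or distance between cup1 and pocket2 below 0.006 m or distance between cup1 and pocket3 below 0.006 m or distance between cup1 and pocket4 below 0.006 m) and (distance between cup2 and pocket0 below 0.006 m or distance between cup2 and pocket1 below 0.006 m or distance between cup2 and pocket2 below 0.006 m or distance between cup2 and pocket3 below 0.006 m or distance between cup2 and pocket4 below 0.006 m) and (distance between cup3 and pocket0 below 0.006 m or distance between cup3 and pocket1 below 0.006 m or distance between cup3 and pocket2 below 0.006 m or distance between cup3 and pocket3 below 0.006 m or distance between cup3 and pocket4 below 0.006 m) and (distance between cup4 and pocket0 below 0.006 m or distance between cup4 and pocket1 below 0.006 m or distance between cup4 and pocket2 below 0.006 m or distance between cup4 and pocket3 below 0.006 m or distance between cup4 and pocket4 below 0.006 m) and contact force between each of cup0, cup1, cup2, cup3, cup4 and the fingers below 0.1 N), for 0.3 s.
3. the lid is fully shut while the clamp is still swung clear (value of joint lid below 0.02 rad and value of joint clamp above 0.8 rad), for 0.2 s.
At the end, for the whole second after the job is handed in: Carousel on the spindle (centre within 4 mm, underside within 3 mm of the shoulder, level within 0.05 rad), every cup upright (0.1 rad) and at rest within 6 mm of a pocket's centre, lid shut (under 0.02 rad), clamp over its tab (under 0.12 rad) (all of step 1 and (distance between cup0 and pocket0 below 0.006 m or distance between cup0 and pocket1 below 0.006 m or distance between cup0 and pocket2 below 0.006 m or distance between cup0 and pocket3 below 0.006 m or distance between cup0 and pocket4 below 0.006 m) and angle between each of cup0, cup1, cup2, cup3, cup4's own z axis and vertical below 0.1 rad and (distance between cup1 and pocket0 below 0.006 m or distance between cup1 and pocket1 below 0.006 m or distance between cup1 and pocket2 below 0.006 m or distance between cup1 and pocket3 below 0.006 m or distance between cup1 and pocket4 below 0.006 m) and (distance between cup2 and pocket0 below 0.006 m or distance between cup2 and pocket1 below 0.006 m or distance between cup2 and pocket2 below 0.006 m or distance between cup2 and pocket3 below 0.006 m or distance between cup2 and pocket4 below 0.006 m) and (distance between cup3 and pocket0 below 0.006 m or distance between cup3 and pocket1 below 0.006 m or distance between cup3 and pocket2 below 0.006 m or distance between cup3 and pocket3 below 0.006 m or distance between cup3 and pocket4 below 0.006 m) and (distance between cup4 and pocket0 below 0.006 m or distance between cup4 and pocket1 below 0.006 m or distance between cup4 and pocket2 below 0.006 m or distance between cup4 and pocket3 below 0.006 m or distance between cup4 and pocket4 below 0.006 m) and linear speed of each of cup0, cup1, cup2, cup3, cup4 below 0.03 m/s and value of joint lid below 0.02 rad and value of joint clamp below 0.12 rad); the robot touches nothing.
It fails at once if the resin bottle is pushed more than 3 cm from its place or tipped (distance of resin_bottle from where it was at the start of the episode above 0.03 m or angle between resin_bottle's own z axis and vertical above 0.4 rad).
It fails at once if the hardener bottle is pushed more than 3 cm from its place or tipped (distance of hardener_bottle from where it was at the start of the episode above 0.03 m or angle between hardener_bottle's own z axis and vertical above 0.4 rad).
It fails at once if the mount tray is pushed more than 3 cm from its place or tipped (distance of mount_tray from where it was at the start of the episode above 0.03 m or angle between mount_tray's own z axis and vertical above 0.4 rad).
Of cup0, cup1, cup2, cup3, cup4 only 3 to 5 are there at a start; the rules pass over those that are not, and their reading is None.
At some moment in a run one of carousel, cup0, cup1, cup2, cup3, cup4 may be knocked a few centimetres aside while the robot is not near it.
It also fails if it takes over 210 s, if anything falls off the work surface, if the arm or the gripper's body presses on something with over 40 N, if the wrist force passes 120 N, or if a joint passes its speed limit or range.

### The arm

A 7-joint arm with a two-finger parallel gripper is mounted at the origin on the work surface. World frame = base frame: x ahead of the robot, y to its left, z up, the work surface at z = 0. Lengths are in m, angles in rad, forces in N, time in s.
With the tool pointing down it reaches from about 0.4 to 0.85 m from the base axis. Payload 10.4 kg.
Tool frame: the origin (TCP) lies midway between the tips of the shut fingers; the grasp point (between the pads) lies 19 mm behind it; y points along the fingers, x is the direction in which the jaws open and shut, and the axes are right-handed (so a half turn about y gives the same grasp; the last joint's range is limited). The gripper opens to 87 mm and grips with 3 to 60 N. Pads are 19 mm wide; open, the fingers measure 117 mm over their backs; the gripper's body (75 mm by 190 mm) begins 51 mm behind the grasp point.
Start: joints at [-1.235, 0.332, -0.065, 1.46, 0.022, 1.35, -0.088], TCP at [0.219, 0.585, 0.223] pointing down, gripper open.
Joint ranges: [-2.6, 2.6], [-0.5, 2.12], [-1.47, 1.34], [0.16, 2.42], [-1.27, 4.41], [0.06, 2.06], [-2.6, 2.6]. Speed limits (rad/s): [2.22, 2.22, 2.79, 2.79, 3.14, 3.14, 3.14].

### API

Orientations are given as a unit quaternion [x, y, z, w].
In Python, from bench import r gives the robot as it stands. The module is installed in compiled form; this text tells all that it offers.
- The arm moves only by the tool arm_command, never from a script. Its argument "deltas" is one flat list of numbers, 6 for each row, row after row: the shift along the tool's x, y, z in m, then the turn, a rotation vector about the tool's x, y, z in degrees. In form: [tx, ty, tz, ax, ay, az, tx, ty, tz, ax, ay, az, ...]. A call has 1 to 8 rows; each row is the pose to reach, as a shift and turn from the pose commanded when the call began, along the tool's axes at that moment; what a row does not reach only later rows make up. A row lasts 1/8 s, in which the tool goes at most 62.5 mm and 10.7 degrees, less where a joint would pass 70% of its speed; a pose out of reach is approached as far as the arm can. A call with a gripper value outside its range is refused whole. "hand" is the opening, from 0 (shut) to 1 (fully open), set as the call begins (left out, the last holds). The fingers move at their own pace and stop on an object; "grip_force" is the grip in N (left out, the last holds). Time passes only in rows, so rows that repeat a pose let the fingers close. It gives the time, the measured TCP pose, the force and the opening at its end, in the units of the state.
- r.read_state(): the state, without advancing time (a new reading comes with each control period).
- r.camera(name): name is "scene" or "top"; returns a dict with "image" (480x640x3 uint8, red, green, blue), "intrinsics" (3x3 intrinsics, pixels), "k1" (the pictures are not rectified: a ray, as slopes to the right and down, at radius r is drawn at 1 + k1 r^2 times it, then the intrinsics apply), "world_from_camera" (4x4, takes a point from camera to world coordinates). Camera axes: x right, y down, z forward; pixel columns grow to the right and rows downward; lengths in m; the calibration is good to about 2 mm. A picture is of the moment at which its call begins. There is no depth.
- r.close_job(): hands the job in, once; it reports no verdict.
Trained networks look in a picture, given as the dict that the camera call returned (one of the last four; its "shot" number tells which), for a name from the list of things; names that differ only in an ending like _2 or _b are one class to them, and where a whole thing is asked for, a point or a joint stands for the part that bears it (a point fixed in the world has none). Each returns a list of dicts, best first, with "conf" (0 to 1); they miss things now and then, are a little off and sometimes report something else, mostly with a low value. They report only what shows in the picture. A call takes as long as a camera call. They do not tell look-alikes from the thing itself.
- r.boxes_of(picture, query): "centre" ([row, column] in pixels, amid what is visible of it).
- r.regions_of(picture, query): "region" (480x640 bool, what is visible of it) and "centre" ([row, column] in pixels, amid what is visible of it).
The state is a dict: "time": time; "joint_positions": joint angles; "joint_vel": joint speeds; "joint_torque": joint torques, N m; "ee_pos": TCP position; "eef_rot": TCP orientation; "ft_force": force on the tool from outside, world axes, zero at the start; "torque": the same for the moment, N m; "width": finger opening in m.
Only numpy, scipy, OpenCV 4.12 (cv2) and the standard library are available. Lean on these libraries where they do the work, as an engineer would, in place of code of your own. Each camera call takes 0.05 s, during which the arm holds its last target.

## Working session

There is one attempt and no reset: what is moved stays moved. The work goes in short steps, Python scripts to look and compute and a tool call to move; the robot and the scene stay as the last step left them, time stands still between calls to the robot, and variables do not carry over. Pictures are saved under pics/ and viewed, and the job is handed in when it is done.

Besides the shell and the picture viewer there is one more tool, called after "Emit:" as name(argument=value, ...), one argument or row to a line, values as JSON. arm_command: Moves the arm, as the interface text tells. Its arguments: {"type":"object","properties":{"deltas":{"type":"array","items":{"type":"number"}},"hand":{"type":"number"},"grip_force":{"type":"number"}},"required":["deltas"]}

```bash
mkdir -p pics; ls
cat > look.py <<'E'
import cv2,sys,numpy as np,pickle
from bench import r
def snap(tag,cams=("scene","top")):
    out={}
    for c in cams:
        d=r.camera(c); out[c]=d
        cv2.imwrite(f"pics/{tag}_{c}.png",cv2.cvtColor(d["image"],cv2.COLOR_RGB2BGR))
    pickle.dump(out,open("last.pkl","wb"))
    return out
E
python3 - <<'E'
from look import *
o=snap("a")
for c in o:
    d=o[c];print(c,d["intrinsics"].tolist(),d["k1"],np.round(d["world_from_camera"],4).tolist())
print(r.read_state())
E
```

```text
pics
scene [[576.5112025472947, 0.0, 322.2249367037929], [0.0, 576.5112025472947, 241.2396871437967], [0.0, 0.0, 1.0]] -0.18249353694997364 [[0.5464, 0.6382, -0.5423, 1.1452], [0.8374, -0.4283, 0.3396, -0.4549], [-0.0155, -0.6397, -0.7685, 0.9668], [0.0, 0.0, 0.0, 1.0]]
top [[622.4777005930113, 0.0, 321.64654276931964], [0.0, 622.4777005930113, 245.11742603127954], [0.0, 0.0, 1.0]] -0.0285096751747636 [[0.0261, -0.994, 0.1063, 0.4144], [-0.9996, -0.0271, -0.0072, -0.0531], [0.0101, -0.1061, -0.9943, 1.2866], [0.0, 0.0, 0.0, 1.0]]
{'time': 0.1, 'joint_positions': array([-1.23458876,  0.33278669, -0.06471008,  1.46087603,  0.02162464,
        1.34991102, -0.08853248]), 'joint_vel': array([ 0.00209129, -0.00024741, -0.00168744, -0.0014408 , -0.00053227,
        0.00199888,  0.00031324]), 'joint_torque': array([ 1.00921388e-03, -6.24533987e+01,  2.46021064e-02, -3.90719783e+01,
       -6.13882206e-02,  3.66321404e-02,  8.79807340e-05]), 'ee_pos': array([0.2193542 , 0.58485936, 0.22183834]), 'eef_rot': array([ 0.58147769,  0.40239778, -0.40311055, -0.58091445]), 'ft_force': array([-0.51610151,  0.18117433,  0.41418375]), 'torque': array([ 0.01788154,  0.00567585, -0.00457519]), 'width': 0.08718089142870564}
```

View pics/a_scene.png

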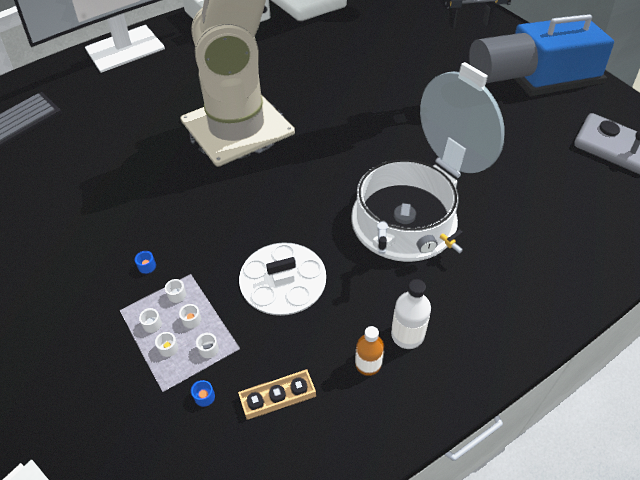

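View pics/a_top.png

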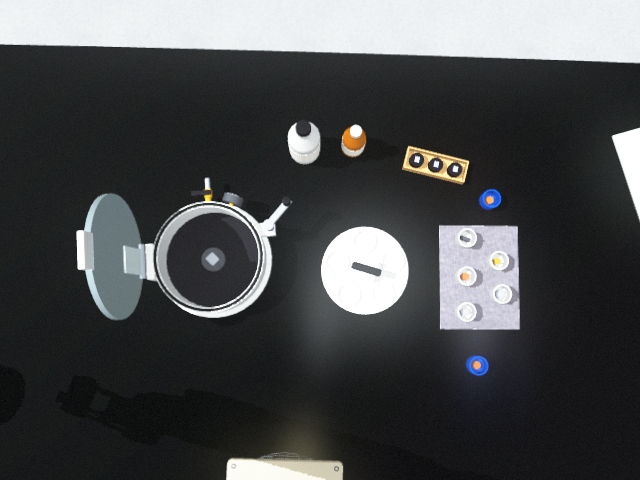

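```bash
cat > geo.py <<'E'
import cv2,numpy as np,pickle
from scipy.spatial.transform import Rotation as R
def proj(d,P):
    P=np.atleast_2d(P).astype(float); T=np.linalg.inv(d["world_from_camera"])
    rv,_=cv2.Rodrigues(T[:3,:3]); p,_=cv2.projectPoints(P,rv,T[:3,3],d["intrinsics"],np.array([d["k1"],0,0,0.]))
    return p[:,0]
def unproj(d,uv,z):
    uv=np.atleast_2d(uv).astype(float)
    n=cv2.undistortPoints(uv[:,None],d["intrinsics"],np.array([d["k1"],0,0,0.]))[:,0]
    W=d["world_from_camera"]; ray=np.c_[n,np.ones(len(n))]@W[:3,:3].T; o=W[:3,3]
    return o+ray*((z-o[2])/ray[:,2])[:,None]
def circ(c,rad,n=72):
    a=np.linspace(0,2*np.pi,n,endpoint=False); return np.array(c)+rad*np.c_[np.cos(a),np.sin(a),0*a]
E
python3 - <<'E'
from look import *; from geo import *
o=pickle.load(open("last.pkl","rb"))
t=o["top"]
for n,uv,z in [("rim",(212,257),.088),("tip",(212,259),.048),("car",(365,270),.006),("c1",(467,238),.034),("c2",(499,261),.034),("c3",(467,276),.034),("c4",(502,294),.034),("c5",(467,312),.034),("b1",(490,199),.034),("b2",(477,366),.034),("clamp",(287,201),.139),("tray",(436,165),.01),("resin",(304,128),.165),("amber",(355,130),.12)]:
    print(n,np.round(unproj(t,uv,z)[0],3))
def crop(im,x0,x1,y0,y1,s,f):
    c=cv2.resize(im[y0:y1,x0:x1],None,fx=s,fy=s,interpolation=cv2.INTER_CUBIC);cv2.imwrite("pics/"+f,cv2.cvtColor(c,cv2.COLOR_RGB2BGR))
crop(t["image"],60,320,170,340,3,"c1.png")
crop(t["image"],310,550,170,390,3,"c2.png")
crop(o["scene"]["image"],340,540,50,270,2.7,"c3.png")
E
```

```text
rim [0.514 0.149 0.088]
tip [0.513 0.156 0.048]
car [ 0.502 -0.153  0.006]
c1 [ 0.571 -0.357  0.034]
c2 [ 0.526 -0.423  0.034]
c3 [ 0.494 -0.358  0.034]
c4 [ 0.459 -0.429  0.034]
c5 [ 0.421 -0.358  0.034]
b1 [ 0.653 -0.405  0.034]
b2 [ 0.315 -0.378  0.034]
clamp [0.618 0.005 0.139]
tray [ 0.726 -0.298  0.01 ]
resin [ 0.751 -0.023  0.165]
amber [ 0.764 -0.12   0.12 ]
```

View pics/c1.png

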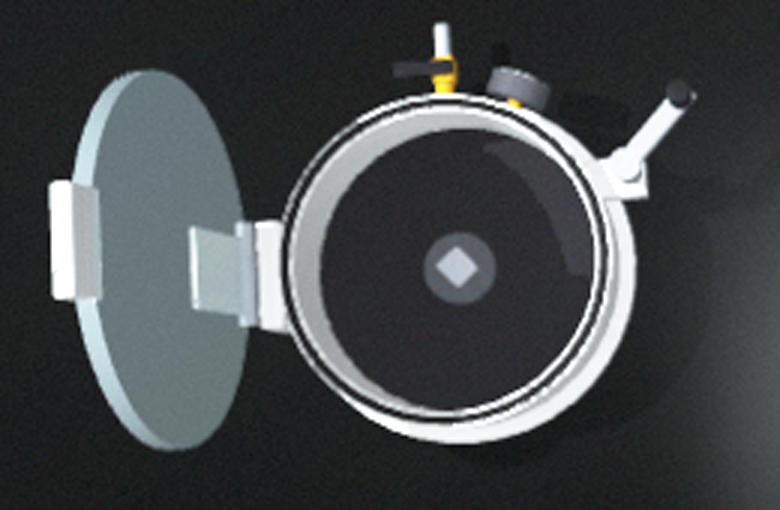

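View pics/c2.png

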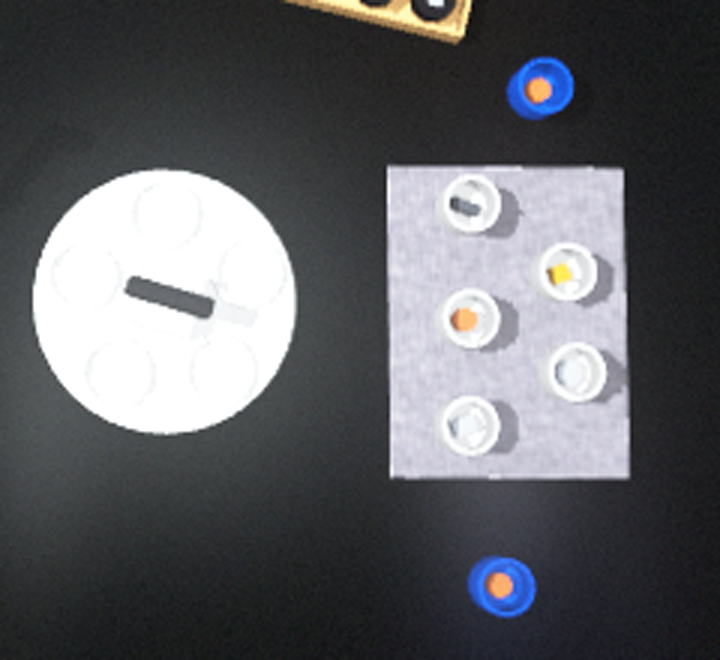

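View pics/c3.png

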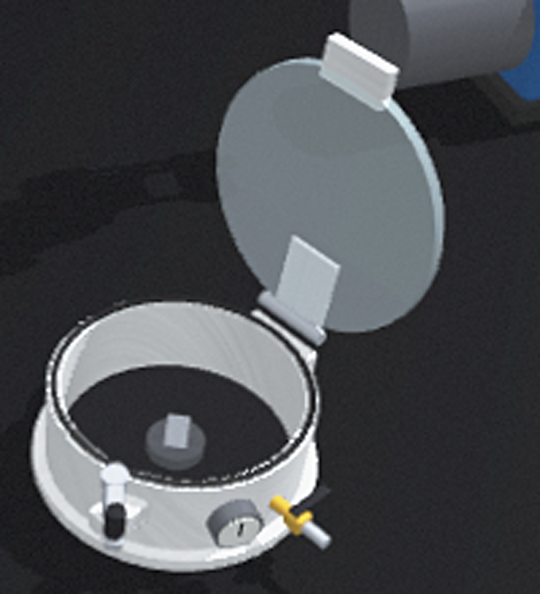

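```bash
cat > fit1.py <<'E'
from look import *; from geo import *
from scipy.optimize import least_squares
o=pickle.load(open("last.pkl","rb")); t=o["top"]; s=o["scene"]
ct=lambda u,v:(60+(u-1)/3,170+(v-1)/3); cs=lambda u,v:(340+(u-1.35)/2.7,50+(v-1.35)/2.7)
def Rz(a): return R.from_euler('z',a).as_matrix()
def model(p):
    x,y,yaw,lid,cl=p
    C=lambda q:Rz(yaw)@np.array(q)+[x,y,0]
    def L(q): # lid frame pt -> chamber
        return C(R.from_euler('x',-lid).as_matrix()@np.array(q)+[0,.120,.088])
    def K(q): return C(Rz(cl)@np.array(q)+[.05,-.122,.113])
    return C,L,K
obs=[]
def res(p):
    C,L,K=model(p); e=[]
    for d,P,uv in [
     (t,C([0,0,.048]),ct(457,267)),
     (s,C([0,0,.048]),cs(179,417)),
     (t,L([.03,-.25,.013]),ct(50,181)),(t,L([-.03,-.25,.013]),ct(57,298)),
     (t,L([.03,-.25,.001]),ct(72,181)),(t,L([-.03,-.25,.001]),ct(78,298)),
     (s,L([-.03,-.25,.001]),cs(330,37)),(s,L([.03,-.25,.001]),cs(395,71)),
     (t,K([-.055,0,.026]),ct(682,92)),
     (s,K([-.055,0,.026]),cs(116,508)),
     ]:
        e.append(proj(d,P)[0]-uv)
    return np.array(e)
if __name__=="__main__":
    best=None
    f=lambda p:res(p).ravel()
    r0=least_squares(f,[.513,.155,.1,1.7,2.3],loss='soft_l1')
    print(np.round(r0.x,4));print(np.round(res(r0.x),1))
    x,y,yaw,lid,cl=r0.x; C,L,K=model(r0.x)
    np.save("cham.npy",r0.x)
    for n,d in o.items():
        im=cv2.cvtColor(d["image"],cv2.COLOR_RGB2BGR); S=3
        im=cv2.resize(im,None,fx=S,fy=S,interpolation=cv2.INTER_CUBIC)
        def pl(P,col,cl=True):
            q=((proj(d,P)+.5)*S-.5); cv2.polylines(im,[np.round(q).astype(int)],cl,col,1)
        pl(circ([x,y,0],.118),(0,255,0));pl(circ([x,y,.088],.108),(0,0,255));pl(circ([x,y,.088],.098),(0,255,255));pl(circ([x,y,.014],.098),(255,255,0))
        pl(circ([x,y,.026],.024),(255,0,255))
        pl([L([a,b,.013]) for a,b in[(.03,-.25),(-.03,-.25),(-.03,-.22),(.03,-.22)]],(0,255,0))
        a=np.linspace(0,6.28,60);pl([L([.11*np.cos(q),-.12+.11*np.sin(q),.001]) for q in a],(0,0,255))
        pl([C([-.03,.12,.088]),C([.03,.12,.088])],(0,0,255))
        pl([C([0.1,0,.05]),C([.163,0,.05])],(0,0,255))
        pl([K([0,0,0]),K([-.064,0,0]),],(0,0,255))
        box=(60,320,170,340) if n=="top" else (340,540,50,270)
        cv2.imwrite(f"pics/ov_{n}.png",im[box[2]*S:box[3]*S,box[0]*S:box[1]*S][:600])
E
python3 fit1.py
```

```text
[0.514  0.1575 0.0957 1.6746 2.3855]
[[-0.9 -0.2]
 [-0.4  2. ]
 [ 0.1  0.4]
 [-1.2  0.1]
 [ 0.1 -0.3]
 [-0.7 -0.4]
 [-1.2  0.5]
 [-2.1  1.6]
 [-0.9  0.3]
 [-0.4  1.3]]
```

View pics/ov_top.png

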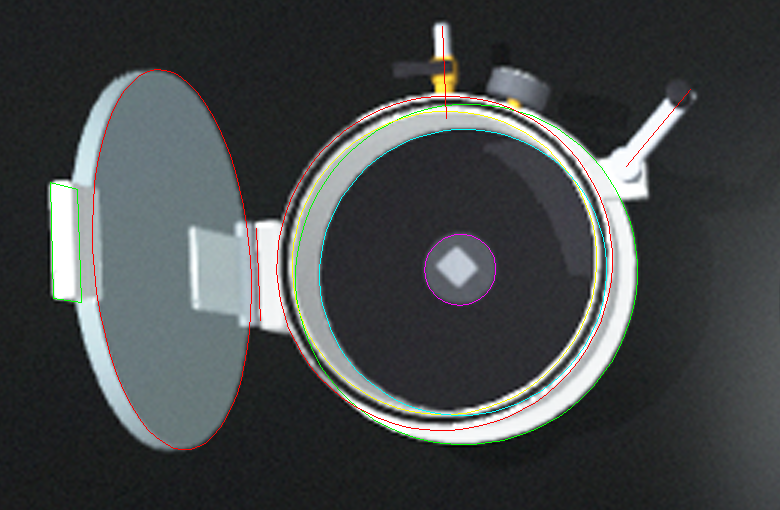

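View pics/ov_scene.png

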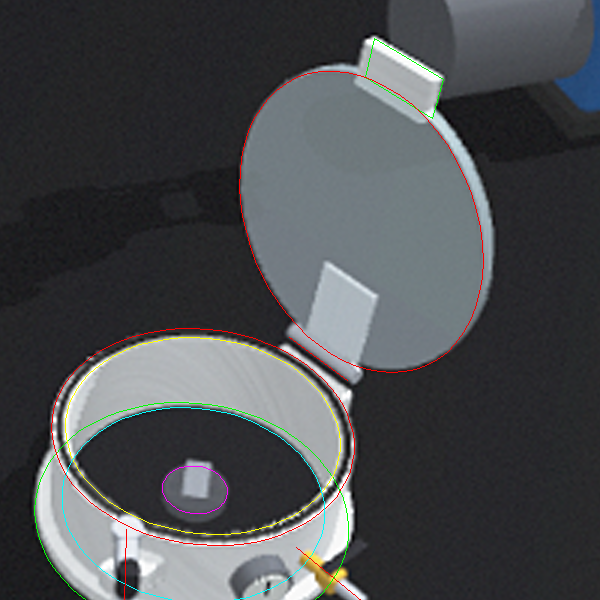

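```bash
cat > fit2.py <<'E'
from look import *; from geo import *
o=pickle.load(open("last.pkl","rb")); t=o["top"]
im=t["image"].astype(int); g=im.mean(2)
# disc
def comp(mask,seed):
    n,l=cv2.connectedComponents(mask.astype(np.uint8)); return l==l[seed[1],seed[0]]
m=comp(g>150,(340,290))
c,_=cv2.findContours(m.astype(np.uint8),cv2.RETR_EXTERNAL,cv2.CHAIN_APPROX_NONE)
p=max(c,key=len)[:,0].astype(float)
w=unproj(t,p,.006)[:,:2]
A=np.c_[2*w,np.ones(len(w))]; s=np.linalg.lstsq(A,(w**2).sum(1),rcond=None)[0]
print("disc",s[:2],np.sqrt(s[2]+s[0]**2+s[1]**2))
# bar
b=np.zeros_like(m); b[255:285,340:392]=True
mb=(g<110)&b; mb=comp(mb,(365,269))
ys,xs=np.nonzero(mb); wb=unproj(t,np.c_[xs,ys],.056)[:,:2]
r_=cv2.minAreaRect((wb*1000).astype(np.float32)); print("bar",r_, wb.mean(0))
u,sv,vt=np.linalg.svd(wb-wb.mean(0)); print("bar yaw",np.degrees(np.arctan2(vt[0,1],vt[0,0])))
# spindle
b=np.zeros_like(m); b[245:275,200:226]=True
ms=(g>140)&b
ys,xs=np.nonzero(ms); print("n",len(xs)); ws=unproj(t,np.c_[xs,ys],.048)[:,:2]
print("sp",ws.mean(0),cv2.minAreaRect((ws*1000).astype(np.float32)))
d=ws-ws.mean(0); th=np.arctan2(d[:,1],d[:,0]); rr=np.hypot(d[:,0],d[:,1])
# 4-fold moment of the square: max along corners
z=(rr**4*np.exp(4j*th)).sum(); ang=np.degrees(np.angle(z)/4); print("corner dir",ang,"face dir",ang+45)
from bench import r
st=r.read_state(); print(R.from_quat(st["eef_rot"]).as_matrix().round(3))
E
python3 fit2.py
```

```text
disc [ 0.50247144 -0.15203029] 0.089962568342608
bar ((501.5205383300781, -151.423095703125), (56.5036735534668, 11.998690605163574), 74.37115478515625) [ 0.50166915 -0.15162443]
bar yaw -105.29153118372052
n 109
sp [0.51395513 0.1557584 ] ((514.0826416015625, 155.7799072265625), (21.414913177490234, 18.219329833984375), 46.98922348022461)
corner dir 2.0123920898873644 face dir 47.01239208988736
[[ 0.351 -0.    -0.936]
 [ 0.936 -0.001  0.351]
 [-0.001 -1.    -0.   ]]
```

```bash
cat > plan.py <<'E'
from bench import r
from geo import *
def down(yaw):
    a=np.radians(yaw); x=np.array([np.cos(a),np.sin(a),0]); y=np.array([0,0,-1.]); return np.c_[x,y,np.cross(x,y)]
def plan(pos,yaw=None,Rt=None):
    st=r.read_state(); Rc=R.from_quat(st["eef_rot"]).as_matrix()
    if Rt is None: Rt=down(yaw) if yaw is not None else Rc
    d=Rc.T@(np.array(pos)-st["ee_pos"]); v=np.degrees(R.from_matrix(Rc.T@Rt).as_rotvec())
    print("d",d.round(4).tolist(),"rot",v.round(2).tolist(),"n>=",max(np.linalg.norm(d)/.0625,np.linalg.norm(v)/10.7).round(1))
def stat():
    s=r.read_state(); M=R.from_quat(s["eef_rot"]).as_matrix()
    print("t",round(s["time"],2),"pos",s["ee_pos"].round(4),"xyaw",round(np.degrees(np.arctan2(M[1,0],M[0,0])),2),"tilt",np.degrees(np.arccos(-M[2,1])).round(2),"F",s["ft_force"].round(1),"w",round(s["width"],4),"q",s["joint_positions"].round(2))
E
python3 - <<'E'
from plan import *
stat(); plan([.219,.585,.46]); plan([.5022,-.1518,.42],-15.3)
E
```

```text
t 0.1 pos [0.2194 0.5849 0.2218] xyaw 69.44 tilt 0.07 F [-0.5  0.2  0.4] w 0.0872 q [-1.23  0.33 -0.06  1.46  0.02  1.35 -0.09]
d [-0.0003, -0.2382, 0.0004] rot [0.0, 0.0, 0.0] n>= 3.8
d [-0.5907, -0.1974, -0.5235] rot [0.06, 84.74, -0.06] n>= 13.0
```

Emit:
arm_command(
  deltas=[0,-0.23,0,0,0,0,0,-0.23,0,0,0,0,0,-0.23,0,0,0,0,0,-0.23,0,0,0,0,0,-0.23,0,0,0,0],
  hand=1,
)

```text
time: 0.72
ee_pos: [0.2196, 0.5858, 0.4559]
eef_rot: [-0.58, -0.404, 0.401, 0.582]
ft_force: [-0.0, 0.3, 0.3]
width: 0.0872
```

Emit:
arm_command(
  deltas=[-0.59,0.03,-0.523,0,84.7,0,-0.59,0.03,-0.523,0,84.7,0,-0.59,0.03,-0.523,0,84.7,0,-0.59,0.03,-0.523,0,84.7,0,-0.59,0.03,-0.523,0,84.7,0,-0.59,0.03,-0.523,0,84.7,0,-0.59,0.03,-0.523,0,84.7,0,-0.59,0.03,-0.523,0,84.7,0],
)

```text
time: 1.72
ee_pos: [0.3985, 0.1166, 0.4322]
eef_rot: [0.701, -0.096, 0.095, -0.7]
ft_force: [1.6, 0.7, -0.2]
width: 0.0872
```

Run:
```python
from plan import *
stat(); plan([.5022,-.1518,.15],-15.3)
```

```text
t 1.73 pos [0.3985 0.1166 0.4322] xyaw -15.57 tilt 0.08 F [ 1.6  0.7 -0.2] w 0.0872 q [-0.82 -0.19  0.35  1.57  0.07  1.75 -0.74]
d [0.1723, 0.2822, -0.2305] rot [0.04, -0.27, -0.06] n>= 6.4
```

Emit:
arm_command(
  deltas=[0.17,0.15,-0.23,0,-0.3,0,0.17,0.15,-0.23,0,-0.3,0,0.17,0.15,-0.23,0,-0.3,0,0.17,0.15,-0.23,0,-0.3,0,0.172,0.28,-0.23,0,-0.3,0,0.172,0.28,-0.23,0,-0.3,0,0.172,0.28,-0.23,0,-0.3,0,0.172,0.28,-0.23,0,-0.3,0],
)

```text
time: 2.72
ee_pos: [0.5007, -0.1493, 0.1495]
eef_rot: [0.702, -0.096, 0.09, -0.7]
ft_force: [-0.0, -0.0, 1.4]
width: 0.0871
```

Run:
```python
from look import *; snap("b")
from plan import *
stat(); plan([.502,-.1518,.034],-15.3)
```

```text
t 2.83 pos [ 0.5035 -0.1482  0.1537] xyaw -14.99 tilt 0.06 F [0.6 0.1 0.5] w 0.0872 q [-0.52  0.2   0.81  1.85 -0.16  1.16  0.08]
d [-0.0004, 0.1197, -0.0038] rot [0.03, 0.31, -0.06] n>= 1.9
```

View pics/b_scene.png

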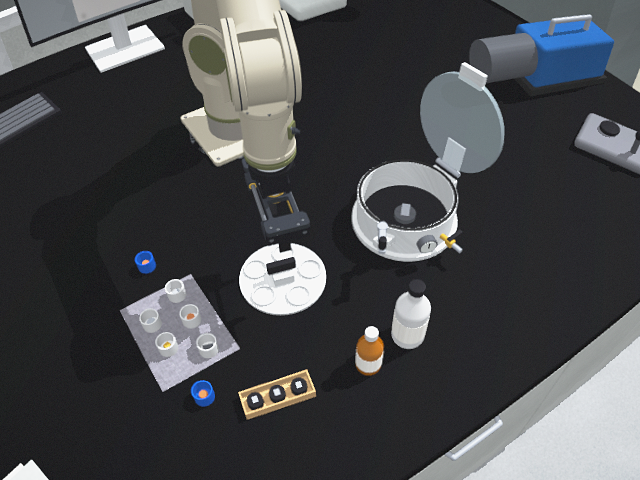

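Emit:
arm_command(
  deltas=[0,0.04,-0.004,0,0.3,0,0,0.08,-0.004,0,0.3,0,0,0.11,-0.004,0,0.3,0,0,0.119,-0.004,0,0.3,0,0,0.119,-0.004,0,0.3,0],
)

```text
time: 3.45
ee_pos: [0.5038, -0.1519, 0.0358]
eef_rot: [-0.701, 0.093, -0.094, 0.701]
ft_force: [0.3, -0.0, -0.2]
width: 0.0872
```

Run:
```python
from look import *; o=snap("b2")
from plan import *
stat(); plan([.502,-.1518,.034],-15.3)
im=o["scene"]["image"][200:330,220:350]; cv2.imwrite("pics/b2c.png",cv2.cvtColor(cv2.resize(im,None,fx=4,fy=4),cv2.COLOR_RGB2BGR))
```

```text
t 3.55 pos [ 0.5041 -0.1521  0.0362] xyaw -15.24 tilt 0.15 F [-0.3  0.7  0.4] w 0.0866 q [-0.43  0.38  0.75  1.95 -0.32  0.93  0.21]
d [-0.0021, 0.0022, -0.0002] rot [-0.06, 0.06, 0.14] n>= 0.0
```

View pics/b2c.png

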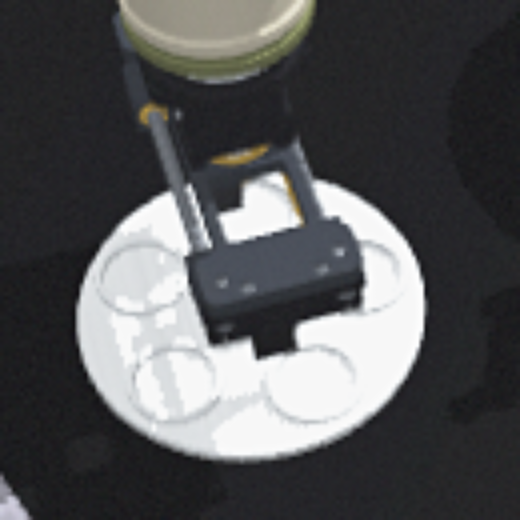

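Emit:
arm_command(
  deltas=[-0.002,0.002,0,0,0,0,-0.002,0.002,0,0,0,0,-0.002,0.002,0,0,0,0,-0.002,0.002,0,0,0,0,-0.002,0.002,0,0,0,0,-0.002,0.002,0,0,0,0],
  hand=0,
  grip_force=45,
)

```text
time: 4.3
ee_pos: [0.5009, -0.1517, 0.0325]
eef_rot: [-0.701, 0.094, -0.094, 0.701]
ft_force: [-0.0, 0.2, -1.0]
width: 0.0349
```

Emit:
arm_command(
  deltas=[0,-0.02,0,0,0,0,0,-0.06,0,0,0,0,0,-0.12,0,0,0,0,0,-0.17,0,0,0,0,0,-0.17,0,0,0,0],
)

```text
time: 4.92
ee_pos: [0.5029, -0.1523, 0.206]
eef_rot: [-0.7, 0.092, -0.096, 0.701]
ft_force: [0.3, 0.7, -1.3]
width: 0.0009
```

Run:
```python
from look import *; o=snap("b3")
from plan import *
stat(); plan([.514,.1565,.20],-43)
```

```text
t 5.03 pos [ 0.5009 -0.1515  0.2023] xyaw -15.24 tilt 0.04 F [ 0.5 -0.2 -0.4] w 0.0002 q [-0.56  0.14  0.85  1.79 -0.11  1.26  0.05]
d [-0.0684, 0.0025, 0.3006] rot [-0.04, 27.76, 0.01] n>= 4.9
```

View pics/b3_scene.png

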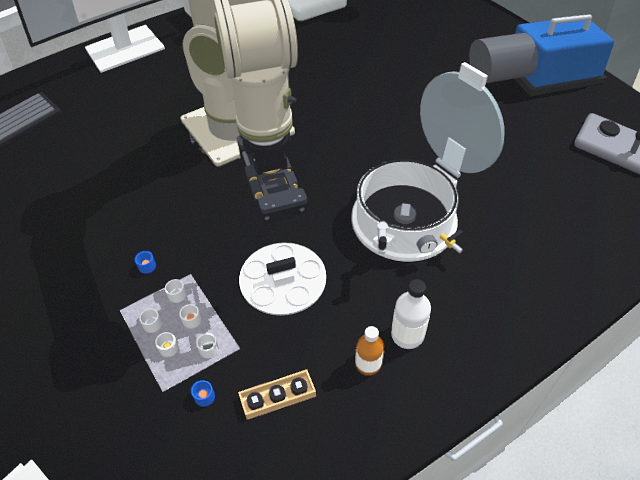

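View pics/b3_top.png

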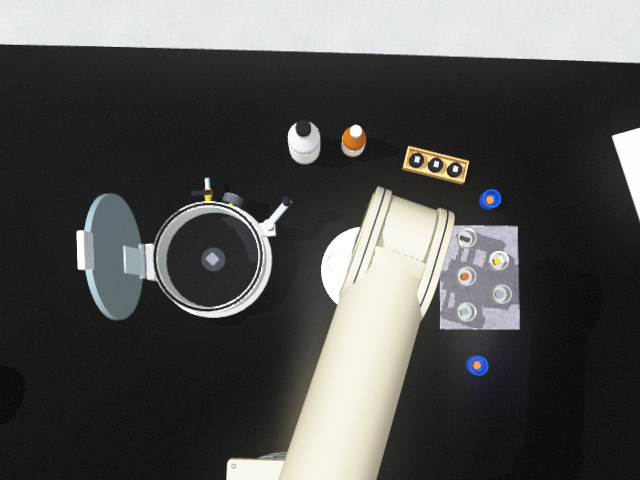

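Emit:
arm_command(
  deltas=[0,0,0,0,0,0,0,0,0,0,0,0,0,0,0,0,0,0,0,0,0,0,0,0,0,0,0,0,0,0,0,0,0,0,0,0],
  hand=0.5,
)

```text
time: 5.78
ee_pos: [0.5009, -0.1517, 0.2025]
eef_rot: [-0.701, 0.094, -0.094, 0.701]
ft_force: [-0.4, -1.0, 0.0]
width: 0.0427
```

Run:
```python
from look import *; o=snap("b4",("scene",))
im=o["scene"]["image"][200:330,220:350]; cv2.imwrite("pics/b4c.png",cv2.cvtColor(cv2.resize(im,None,fx=4,fy=4),cv2.COLOR_RGB2BGR))
from plan import *
stat(); plan([.502,-.1518,.034],-15.3)
```

```text
t 5.83 pos [ 0.5009 -0.1517  0.2025] xyaw -15.25 tilt 0.01 F [-0.3  0.2 -0.2] w 0.0429 q [-0.56  0.14  0.85  1.79 -0.11  1.26  0.05]
d [0.001, 0.1685, 0.0002] rot [-0.01, 0.05, 0.0] n>= 2.7
```

View pics/b4c.png

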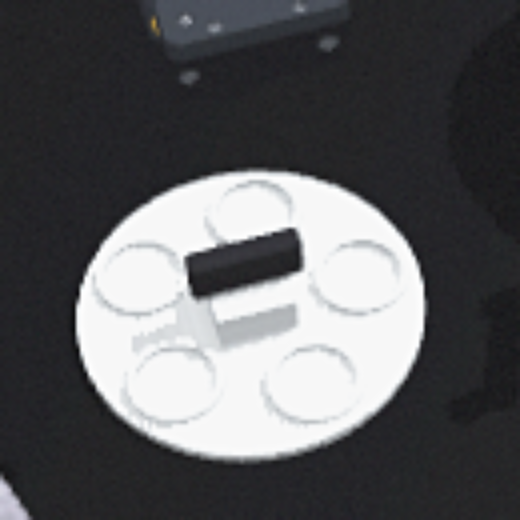

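Emit:
arm_command(
  deltas=[0.001,0.06,0,0,0,0,0.001,0.12,0,0,0,0,0.001,0.155,0,0,0,0,0.001,0.168,0,0,0,0,0.001,0.168,0,0,0,0,0.001,0.168,0,0,0,0],
)

```text
time: 6.58
ee_pos: [0.5031, -0.1522, 0.036]
eef_rot: [-0.701, 0.093, -0.095, 0.701]
ft_force: [0.0, 1.4, 0.2]
width: 0.0436
```

Emit:
arm_command(
  deltas=[0,0,0,0,0,0,0,0,0,0,0,0,0,0,0,0,0,0,0,0,0,0,0,0,0,0,0,0,0,0,0,0,0,0,0,0,0,0,0,0,0,0,0,0,0,0,0,0],
  hand=0,
  grip_force=45,
)

```text
time: 7.58
ee_pos: [0.5012, -0.1517, 0.0345]
eef_rot: [-0.701, 0.094, -0.093, 0.701]
ft_force: [-4.5, 2.4, 5.4]
width: 0.0137
```

Emit:
arm_command(
  deltas=[0,-0.02,0,0,0,0,0,-0.06,0,0,0,0,0,-0.11,0,0,0,0,0,-0.17,0,0,0,0,0,-0.17,0,0,0,0,0,-0.17,0,0,0,0],
)

```text
time: 8.32
ee_pos: [0.5011, -0.1515, 0.2031]
eef_rot: [-0.701, 0.094, -0.093, 0.701]
ft_force: [0.0, 0.8, -6.1]
width: 0.0135
```

Run:
```python
from look import *; o=snap("b5")
from plan import *
stat(); plan([.514,.1565,.20],-43)
```

```text
t 8.43 pos [ 0.5008 -0.1516  0.2026] xyaw -15.25 tilt 0.19 F [-0.5  0.1 -5.7] w 0.0134 q [-0.58  0.14  0.87  1.79 -0.11  1.26  0.05]
d [-0.0682, 0.0026, 0.3007] rot [0.09, 27.75, -0.17] n>= 4.9
```

View pics/b5_scene.png

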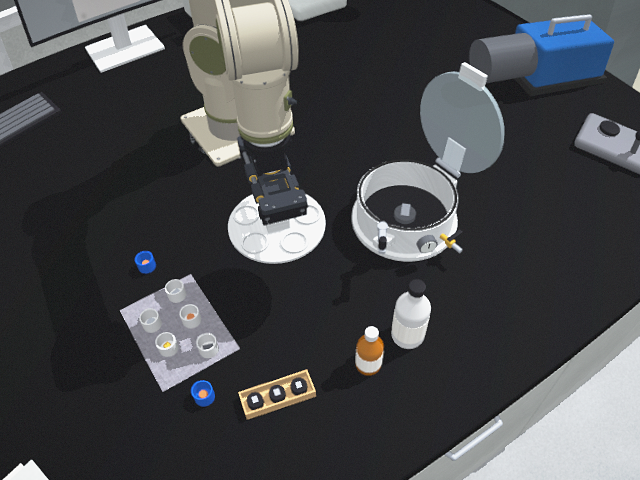

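Emit:
arm_command(
  deltas=[-0.01,0.002,0.05,0,5,0,-0.02,0.002,0.1,0,10,0,-0.035,0.002,0.15,0,15,0,-0.05,0.002,0.2,0,20,0,-0.06,0.002,0.25,0,24,0,-0.069,0.002,0.301,0,27.7,0,-0.069,0.002,0.301,0,27.7,0,-0.069,0.002,0.301,0,27.7,0],
)

```text
time: 9.43
ee_pos: [0.5139, 0.1558, 0.201]
eef_rot: [0.659, -0.259, 0.258, -0.657]
ft_force: [-0.4, -0.2, -4.7]
width: 0.0138
```

Run:
```python
from look import *; o=snap("b6")
from plan import *
stat(); plan([.513,.1565,.10],-43)
```

```text
t 9.53 pos [0.5143 0.155  0.2017] xyaw -43.05 tilt 0.09 F [-1.1 -0.5 -6. ] w 0.0135 q [-0.98  0.16  0.68  1.75 -0.11  1.26 -1.03]
d [-0.0019, 0.1017, 0.0003] rot [0.09, -0.05, -0.01] n>= 1.6
```

View pics/b6_scene.png

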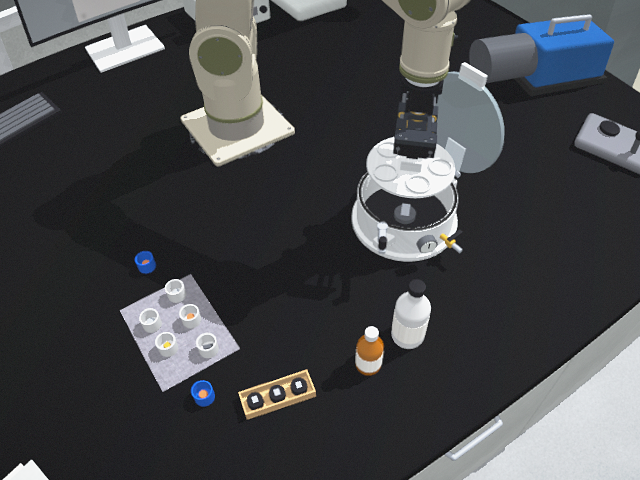

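View pics/b6_top.png

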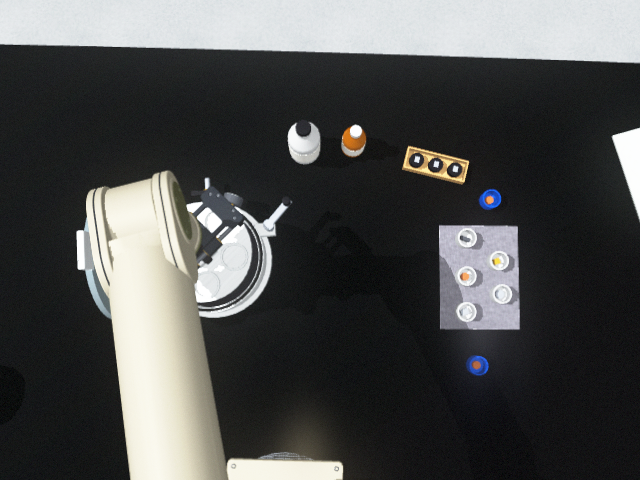

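```bash
python3 - <<'E'
from look import *; from geo import *
o=pickle.load(open("last.pkl","rb")); t=o["top"]; s=o["scene"]
for z in np.arange(.3,.75,.05):
    P=unproj(t,(180,222),z)[0]; print(z.round(2),P.round(3),proj(s,P).round(0))
x=np.load("cham.npy"); print(x)
E
python3 - <<'E'
import cv2
a=cv2.imread("pics/b6_scene.png")[0:230,330:560]; b=cv2.imread("pics/b6_top.png")[160:330,60:300]
cv2.imwrite("pics/x1.png",cv2.resize(a,None,fx=2.6,fy=2.6)); cv2.imwrite("pics/x2.png",cv2.resize(b,None,fx=3,fy=3))
E
```

```text
0.3 [0.551 0.167 0.3  ] [[434. 122.]]
0.35 [0.544 0.156 0.35 ] [[430. 100.]]
0.4 [0.537 0.145 0.4  ] [[426.  77.]]
0.45 [0.53  0.134 0.45 ] [[422.  52.]]
0.5 [0.523 0.122 0.5  ] [[417.  25.]]
0.55 [0.516 0.111 0.55 ] [[411.  -3.]]
0.6 [0.509 0.1   0.6  ] [[405. -33.]]
0.65 [0.502 0.089 0.65 ] [[398. -65.]]
0.7 [0.496 0.078 0.7  ] [[391. -99.]]
[0.5140161  0.15750698 0.09568185 1.67456565 2.38546935]
```

View pics/x1.png

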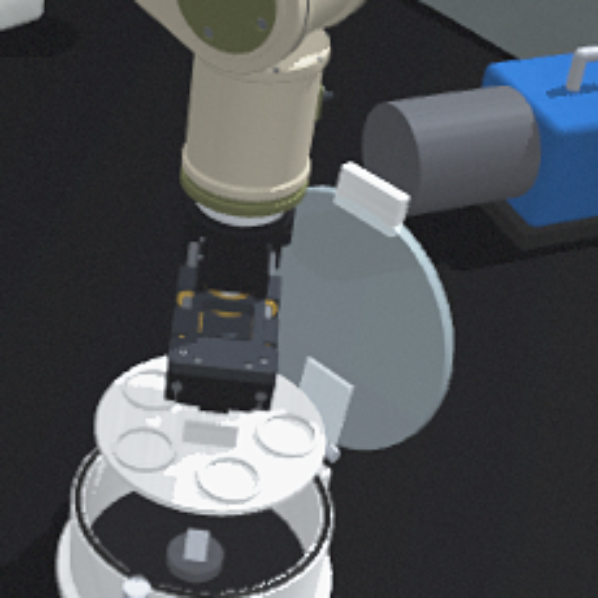

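View pics/x2.png

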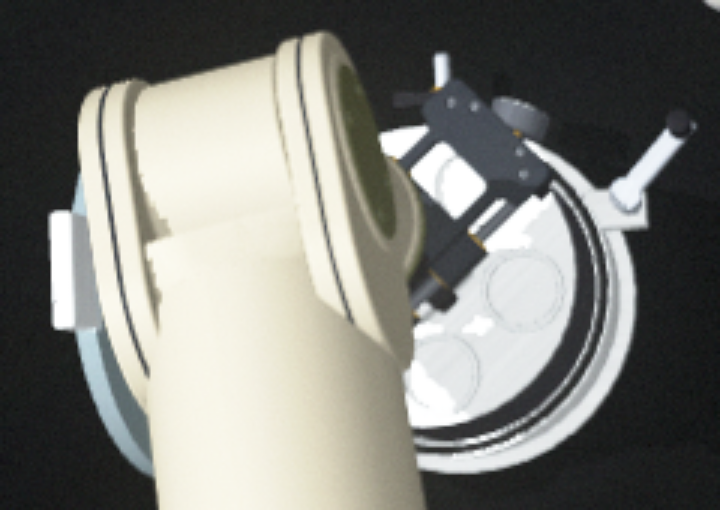

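Emit:
arm_command(
  deltas=[-0.002,0.02,0,0,0,0,-0.002,0.05,0,0,0,0,-0.002,0.075,0,0,0,0,-0.002,0.095,0,0,0,0,-0.002,0.102,0,0,0,0,-0.002,0.102,0,0,0,0],
)

```text
time: 10.28
ee_pos: [0.5131, 0.1573, 0.1006]
eef_rot: [0.658, -0.259, 0.259, -0.658]
ft_force: [-0.6, 0.3, -5.7]
width: 0.0137
```

Run:
```python
from look import *; o=snap("b7")
from plan import *
stat(); plan([.513,.1565,.07],-43)
a=cv2.imread("pics/b7_scene.png")[0:260,330:560]; b=cv2.imread("pics/b7_top.png")[160:330,60:300]
cv2.imwrite("pics/x3.png",np.hstack([cv2.resize(a,(460,520)),cv2.resize(b[:,100:],(320,390))[:520] if 0 else cv2.copyMakeBorder(cv2.resize(b[:,100:],(336,408)),0,112,0,0,cv2.BORDER_CONSTANT)]))
```

```text
t 10.38 pos [0.5137 0.1578 0.1014] xyaw -42.99 tilt 0.08 F [ 0.  -0.9 -4.6] w 0.0134 q [-0.95  0.28  0.65  1.87 -0.19  1.06 -0.97]
d [0.0004, 0.0314, -0.0015] rot [-0.07, 0.01, 0.02] n>= 0.5
```

View pics/x3.png

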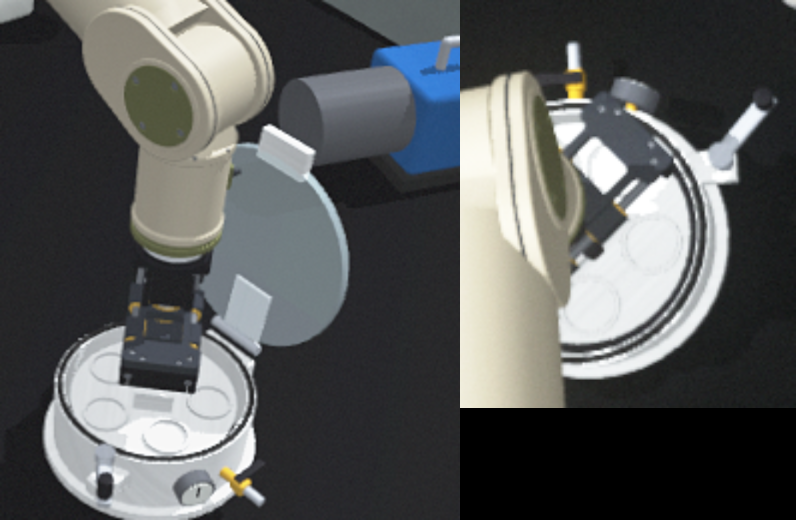

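Emit:
arm_command(
  deltas=[0,0.008,-0.001,0,0,0,0,0.016,-0.001,0,0,0,0,0.016,-0.001,0,0,0,0,0.016,-0.001,0,0,0],
)

```text
time: 10.88
ee_pos: [0.5125, 0.1572, 0.0846]
eef_rot: [0.658, -0.259, 0.259, -0.658]
ft_force: [-0.2, 0.0, -5.8]
width: 0.0136
```

Run:
```python
from plan import *
stat(); plan([.513,.1565,.0605],-43)
```

```text
t 10.88 pos [0.5125 0.1572 0.0846] xyaw -42.96 tilt 0.0 F [-0.2  0.  -5.8] w 0.0136 q [-0.94  0.3   0.65  1.89 -0.21  1.02 -0.96]
d [0.0009, 0.0241, -0.0002] rot [-0.0, 0.04, 0.0] n>= 0.4
```

Emit:
arm_command(
  deltas=[0,0.004,0,0,0,0,0,0.008,0,0,0,0,0,0.012,0,0,0,0,0,0.012,0,0,0,0],
)

```text
time: 11.38
ee_pos: [0.5127, 0.1576, 0.0723]
eef_rot: [-0.658, 0.259, -0.259, 0.658]
ft_force: [2.8, 2.5, -8.1]
width: 0.0134
```

Emit:
arm_command(
  deltas=[0,0.003,0.001,0,0,0,0,0.006,0.001,0,0,0,0,0.009,0.001,0,0,0,0,0.011,0.001,0,0,0,0,0.011,0.001,0,0,0],
)

```text
time: 12.0
ee_pos: [0.5129, 0.1578, 0.0613]
eef_rot: [0.658, -0.259, 0.259, -0.658]
ft_force: [-0.2, 1.4, -6.2]
width: 0.0135
```

Emit:
arm_command(
  deltas=[0,0.001,0,0,0,0,0,0.002,0,0,0,0,0,0.003,0,0,0,0,0,0.003,0,0,0,0],
)

```text
time: 12.5
ee_pos: [0.5133, 0.1579, 0.0603]
eef_rot: [-0.658, 0.259, -0.259, 0.658]
ft_force: [-9.8, -2.2, 20.2]
width: 0.0142
```

Emit:
arm_command(
  deltas=[0,-0.002,0,0,0,0,0,-0.002,0,0,0,0,0,-0.002,0,0,0,0,0,-0.002,0,0,0,0,0,-0.002,0,0,0,0],
  hand=0.5,
)

```text
time: 13.12
ee_pos: [0.5131, 0.1579, 0.0604]
eef_rot: [0.658, -0.259, 0.259, -0.658]
ft_force: [-0.0, 0.7, 0.2]
width: 0.0429
```

Emit:
arm_command(
  deltas=[0,-0.02,0,0,0,0,0,-0.06,0,0,0,0,0,-0.12,0,0,0,0,0,-0.16,0,0,0,0,0,-0.2,0,0,0,0,0,-0.2,0,0,0,0],
)

```text
time: 13.88
ee_pos: [0.5145, 0.1582, 0.2634]
eef_rot: [-0.656, 0.258, -0.26, 0.659]
ft_force: [0.6, 0.6, -0.6]
width: 0.0434
```

Run:
```python
from plan import *
stat(); plan([.45,-.15,.28],-15)
```

```text
t 13.88 pos [0.5145 0.1582 0.2634] xyaw -42.97 tilt 0.29 F [ 0.6  0.6 -0.6] w 0.0434 q [-1.01  0.12  0.69  1.67 -0.08  1.38 -1.06]
d [0.1629, -0.0178, -0.2694] rot [-0.26, -27.97, 0.14] n>= 5.0
```

Emit:
arm_command(
  deltas=[0.163,-0.018,-0.269,0,-28,0,0.163,-0.018,-0.269,0,-28,0,0.163,-0.018,-0.269,0,-28,0,0.163,-0.018,-0.269,0,-28,0,0.163,-0.018,-0.269,0,-28,0,0.163,-0.018,-0.269,0,-28,0,0.163,-0.018,-0.269,0,-28,0],
)

```text
time: 14.75
ee_pos: [0.4489, -0.1494, 0.2779]
eef_rot: [-0.701, 0.092, -0.092, 0.701]
ft_force: [-0.1, 1.1, -0.0]
width: 0.0433
```

Run:
```python
from look import *; o=snap("c")
from plan import *
stat()
b=cv2.imread("pics/c_top.png")[170:340,140:290]
cv2.imwrite("pics/x4.png",cv2.resize(b,None,fx=3.5,fy=3.5))
```

```text
t 14.85 pos [ 0.4493 -0.1485  0.278 ] xyaw -14.82 tilt 0.05 F [-0.4  0.8  0.5] w 0.0434 q [-0.77 -0.13  0.93  1.79  0.11  1.43 -0.12]
```

View pics/c_top.png

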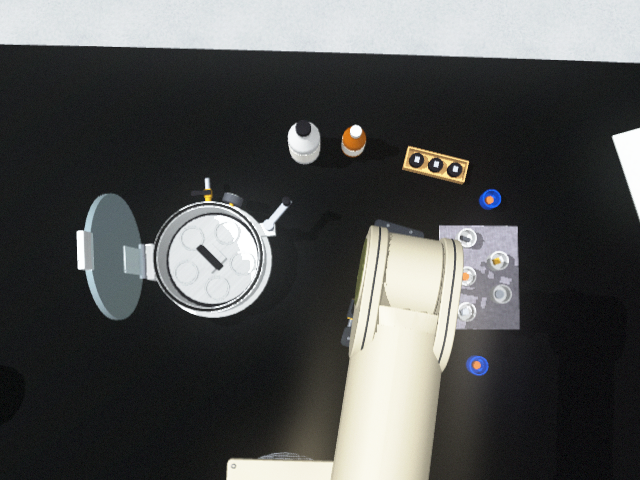

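View pics/x4.png

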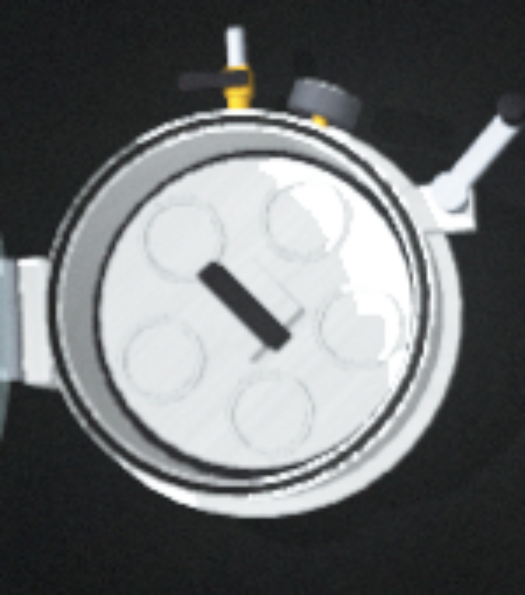

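View pics/c_scene.png

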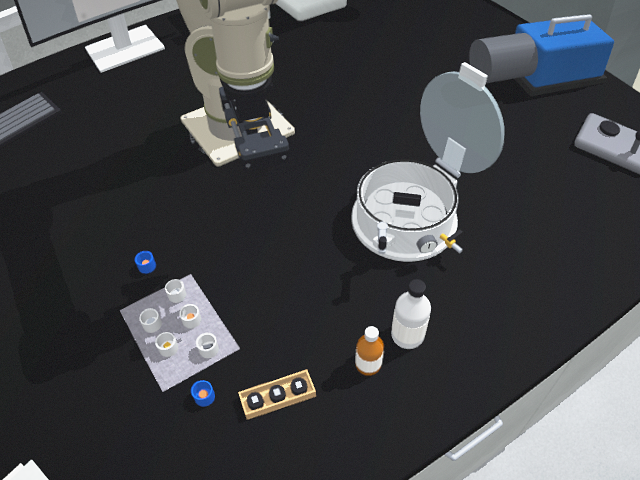

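```bash
cat > cups.py <<'E'
from look import *; from geo import *
from scipy.optimize import minimize
def refine(d,c0,z,rads,sign=1):
    g=cv2.GaussianBlur(d["image"].astype(np.float32).mean(2),(0,0),.7)
    def samp(p): return cv2.remap(g,p[:,0].astype(np.float32)[None],p[:,1].astype(np.float32)[None],cv2.INTER_LINEAR)[0]
    def cost(c):
        e=0
        for r in rads:
            i=samp(proj(d,circ([c[0],c[1],z],r-.0015))); o=samp(proj(d,circ([c[0],c[1],z],r+.0015)))
            e-=np.minimum((i-o)*sign,60).mean()
        return e
    best=min(((cost(c0+np.array([a,b])),a,b) for a in np.arange(-.006,.0061,.001) for b in np.arange(-.006,.0061,.001)))
    m=minimize(cost,c0+np.array(best[1:]),method="Nelder-Mead",options=dict(xatol=1e-5,initial_simplex=None))
    return m.x,m.fun
E
cat > ld.py <<'E'
from cups import *
o=pickle.load(open("last.pkl","rb"))
E
python3 - <<'E'
import cv2
from ld import *
t,s=o["top"],o["scene"]
im=cv2.imread("pics/a_top.png"); t0=dict(t); t0["image"]=cv2.cvtColor(im,cv2.COLOR_BGR2RGB)
C=[(.571,-.357),(.526,-.423),(.494,-.358),(.459,-.429),(.421,-.358)]
S=3;big=cv2.resize(im,None,fx=S,fy=S,interpolation=cv2.INTER_CUBIC)
for c in C:
    x,f=refine(t0,np.array(c),.034,[.019]); xs,fs=refine(s,np.array(c),.034,[.019]); print(x.round(4),round(f,1),"scene",xs.round(4),round(fs,1))
    cv2.polylines(big,[np.round((proj(t,circ([*x,.034],.019))+.5)*S-.5).astype(int)],True,(0,0,255),1)
cv2.imwrite("pics/x5.png",big[200*S:340*S,430*S:530*S])
px=np.array([(184,240),(306,222),(361,327),(273,414),(165,360)])/3.5+[140,170]
P=unproj(t,px,.038)[:,:2]; print("pockets",P.round(4),P.mean(0))
a=np.radians(47+72*np.arange(5)); print(np.c_[.5131+.06*np.cos(a),.158+.06*np.sin(a)].round(4))
E
```

```text
[ 0.5726 -0.3573] -29.7 scene [ 0.5699 -0.356 ] -23.7
[ 0.5277 -0.4228] -30.0 scene [ 0.5251 -0.4218] -30.9
[ 0.4943 -0.357 ] -31.0 scene [ 0.492  -0.3556] -21.8
[ 0.4599 -0.4288] -28.7 scene [ 0.4572 -0.4275] -32.5
[ 0.4223 -0.3568] -29.2 scene [ 0.4203 -0.3555] -40.2
pockets [[0.5541 0.1985]
 [0.5665 0.1286]
 [0.5066 0.0945]
 [0.4554 0.1428]
 [0.4846 0.206 ]] [0.51346803 0.15408207]
[[0.554  0.2019]
 [0.484  0.2105]
 [0.4542 0.1466]
 [0.5058 0.0984]
 [0.5675 0.1326]]
```

View pics/x5.png

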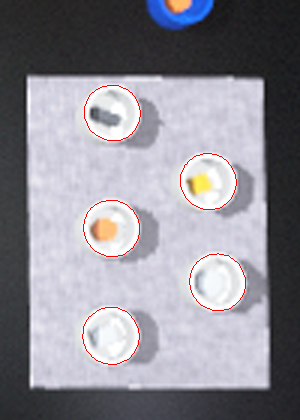

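Run:
```python
from ld import *
t,s=o["top"],o["scene"]
for nm,d in o.items():
    c=np.array([.5135,.156])
    print(nm,"disc",refine(d,c,.032,[.09]),"rim out",refine(d,c,.088,[.108]),"rim in",refine(d,c,.088,[.098]))
S=4;big=cv2.resize(cv2.cvtColor(t["image"],cv2.COLOR_RGB2BGR),None,fx=S,fy=S,interpolation=cv2.INTER_CUBIC)
x=refine(t,np.array([.5135,.156]),.032,[.09])[0]
def pl(P,c): cv2.polylines(big,[np.round((proj(t,P)+.5)*S-.5).astype(int)],True,c,1)
pl(circ([*x,.032],.09),(0,0,255))
for k in range(5):
    a=np.radians(47+72*k); pl(circ([x[0]+.06*np.cos(a),x[1]+.06*np.sin(a),.038],.025),(0,0,255))
cv2.imwrite("pics/x6.png",big[190*S:325*S,140*S:285*S])
```

```text
scene disc (array([0.51246865, 0.15865443]), np.float64(-14.311735153198242)) rim out (array([0.51919789, 0.15081357]), np.float64(-21.44867706298828)) rim in (array([0.51330583, 0.15843071]), np.float64(-46.9330940246582))
top disc (array([0.51481208, 0.15540235]), np.float64(-52.20313262939453)) rim out (array([0.50489467, 0.14293894]), np.float64(-24.90868377685547)) rim in (array([0.5191823 , 0.15770232]), np.float64(-28.42206573486328))
```

View pics/x6.png

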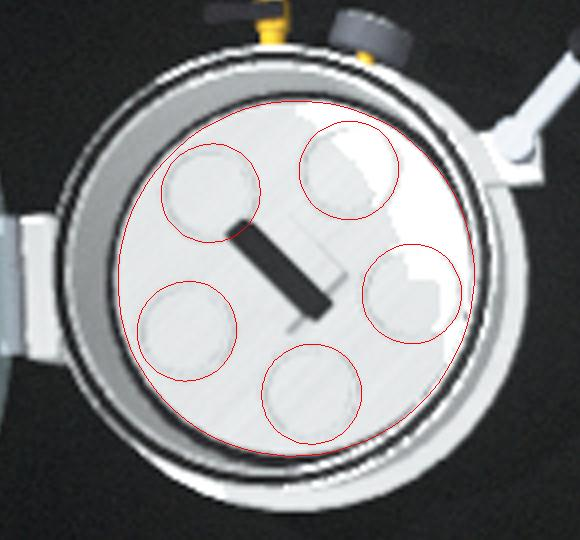

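Run:
```python
import numpy as np
yaw=5.5; c5=np.radians(yaw)
Rz=lambda a:np.array([[np.cos(a),-np.sin(a)],[np.sin(a),np.cos(a)]])
piv=Rz(c5)@[.05,-.122]; d=np.radians(180+136.7+5.5); clamp=[piv+k*np.array([np.cos(d),np.sin(d)]) for k in np.linspace(0,.064,9)]
lidy=Rz(c5)@[0,1]
def rect(c,phi,hx,hy,n=20):
    p=np.array([(x,y) for x in np.linspace(-hx,hx,n) for y in np.linspace(-hy,hy,n)]); return p@Rz(phi).T+c
pk=[47,119,191,263,335]
w=.024
for k,a in enumerate(pk):
    c=.06*np.array([np.cos(np.radians(a)),np.sin(np.radians(a))]); out=[]
    for ph in range(-90,90,10):
        phr=np.radians(ph); u=np.array([np.cos(phr),np.sin(phr)])
        B=rect(c,phr,.095,.0375)
        cb=min(np.linalg.norm(B-q,axis=1).min() for q in clamp)-.01
        lb=.12-(B@lidy).max()
        F=np.vstack([rect(c+s*u*(w+.0075),phr,.0075,.0095,8) for s in(1,-1)])
        wall=.098-np.linalg.norm(F,axis=1).max()
        nb=min(np.linalg.norm(F-.06*np.array([np.cos(np.radians(b)),np.sin(np.radians(b))]),axis=1).min() for b in pk if b!=a)-.019
        L=F@Rz(np.radians(47)); bar=np.maximum(abs(L[:,0])-.030,abs(L[:,1])-.021).min()
        out.append((min(cb,lb,wall,nb,bar,.02),ph,cb,lb,wall,nb,bar))
    out.sort(reverse=True)
    print(a,(c+[.5132,.1575]).round(4)); 
    for q in out[:4]: print("  ",np.round(q,3))
```

```text
47 [0.5541 0.2014]
   [ 5.0e-03 -2.0e+01  9.6e-02  5.0e-03  8.0e-03  1.1e-02  8.0e-03]
   [ 3.00e-03 -1.00e+01  1.07e-01  1.90e-02  5.00e-03  1.20e-02  3.00e-03]
   [-0.001  0.     0.113  0.034  0.002  0.012 -0.001]
   [-5.00e-03  1.00e+01  1.14e-01  3.50e-02 -0.00e+00  1.20e-02 -5.00e-03]
119 [0.4841 0.21  ]
   [9.00e-03 1.00e+01 1.35e-01 2.00e-02 1.00e-02 1.20e-02 9.00e-03]
   [0.005 0.    0.122 0.019 0.006 0.012 0.005]
   [5.00e-03 2.00e+01 1.42e-01 5.00e-03 1.40e-02 1.40e-02 1.30e-02]
   [ 1.00e-03 -1.00e+01  1.06e-01  3.00e-03  3.00e-03  1.20e-02  1.00e-03]
191 [0.4543 0.1461]
   [ 1.7e-02 -8.0e+01  5.9e-02  2.8e-02  1.8e-02  1.7e-02  2.5e-02]
   [ 1.4e-02 -7.0e+01  5.0e-02  2.4e-02  1.4e-02  1.4e-02  2.1e-02]
   [ 1.3e-02 -9.0e+01  7.3e-02  2.8e-02  1.3e-02  1.3e-02  2.4e-02]
   [ 1.0e-02 -6.0e+01  4.8e-02  2.4e-02  1.0e-02  1.2e-02  1.6e-02]
263 [0.5059 0.0979]
   [ 0.01  10.     0.021  0.134  0.01   0.012  0.021]
   [0.01  0.    0.01  0.132 0.015 0.015 0.025]
   [7.00e-03 2.00e+01 3.00e-02 1.18e-01 7.00e-03 1.20e-02 1.70e-02]
   [3.00e-03 3.00e+01 3.70e-02 1.05e-01 3.00e-03 1.30e-02 1.20e-02]
335 [0.5676 0.1321]
   [1.1e-02 5.0e+01 1.7e-02 5.7e-02 1.1e-02 1.2e-02 2.5e-02]
   [7.0e-03 4.0e+01 2.7e-02 6.6e-02 7.0e-03 1.1e-02 2.2e-02]
   [4.0e-03 6.0e+01 4.0e-03 5.1e-02 1.6e-02 1.5e-02 1.9e-02]
   [4.0e-03 3.0e+01 3.5e-02 7.7e-02 4.0e-03 1.3e-02 1.6e-02]
```

Run:
```python
from plan import *
stat(); plan([.5714,-.3567,.12],-15); plan([.5714,-.3567,.011],-15)
```

```text
t 14.85 pos [ 0.4493 -0.1485  0.278 ] xyaw -14.82 tilt 0.05 F [-0.4  0.8  0.5] w 0.0434 q [-0.77 -0.13  0.93  1.79  0.11  1.43 -0.12]
d [0.1715, 0.1579, -0.17] rot [0.02, 0.18, -0.05] n>= 4.6
d [0.1716, 0.2669, -0.17] rot [0.02, 0.18, -0.05] n>= 5.8
```

Emit:
arm_command(
  deltas=[0.06,0.02,-0.06,0,0,0,0.115,0.05,-0.115,0,0,0,0.16,0.1,-0.16,0,0,0,0.171,0.158,-0.17,0,0,0,0.171,0.158,-0.17,0,0,0,0.171,0.158,-0.17,0,0,0],
  hand=0.58,
  grip_force=15,
)

```text
time: 15.6
ee_pos: [0.5692, -0.3582, 0.1147]
eef_rot: [-0.701, 0.095, -0.089, 0.702]
ft_force: [0.4, -0.1, 1.1]
width: 0.0505
```

Run:
```python
from look import *; o=snap("d1",("scene",))
im=o["scene"]["image"][180:420,80:300]; cv2.imwrite("pics/d1c.png",cv2.cvtColor(cv2.resize(im,None,fx=2.5,fy=2.5),cv2.COLOR_RGB2BGR))
from plan import *
stat(); plan([.5714,-.3567,.011],-15)
```

```text
t 15.65 pos [ 0.5697 -0.3581  0.1163] xyaw -14.97 tilt 0.33 F [-0.4  0.2  0. ] w 0.05 q [-0.13  0.69  0.94  1.48 -0.57  1.27  0.61]
d [0.0018, 0.1053, 0.0018] rot [-0.0, 0.03, -0.33] n>= 1.7
```

View pics/d1c.png

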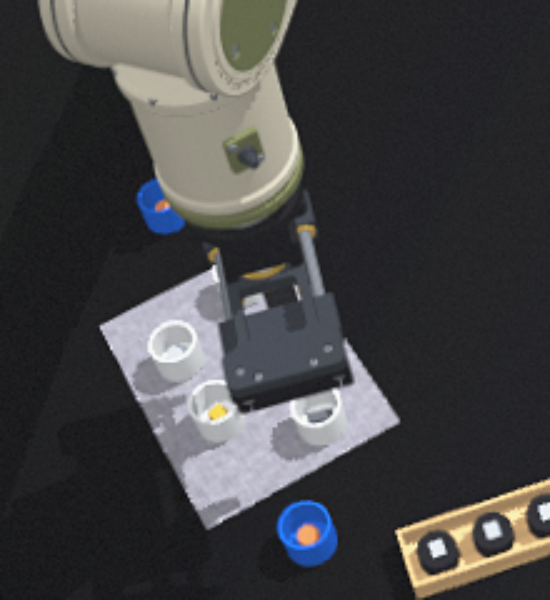

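Emit:
arm_command(
  deltas=[0.001,0.04,0,0,0,0,0.001,0.08,0,0,0,0,0.001,0.1,0,0,0,0,0.001,0.107,0,0,0,0,0.001,0.107,0,0,0,0],
)

```text
time: 16.27
ee_pos: [0.572, -0.3586, 0.0147]
eef_rot: [0.701, -0.091, 0.092, -0.701]
ft_force: [-0.8, -0.3, 0.7]
width: 0.0505
```

Emit:
arm_command(
  deltas=[0,0,0,0,0,0,0,0,0,0,0,0,0,0,0,0,0,0,0,0,0,0,0,0,0,0,0,0,0,0],
  hand=0.3,
)

```text
time: 16.9
ee_pos: [0.5717, -0.359, 0.0145]
eef_rot: [0.701, -0.092, 0.092, -0.701]
ft_force: [-0.8, 0.7, 6.1]
width: 0.0377
```

Emit:
arm_command(
  deltas=[0,-0.02,0,0,0,0,0,-0.07,0,0,0,0,0,-0.13,0,0,0,0,0,-0.19,0,0,0,0,0,-0.22,0,0,0,0,0,-0.22,0,0,0,0],
  hand=0.2,
)

```text
time: 17.65
ee_pos: [0.5718, -0.3598, 0.2374]
eef_rot: [0.702, -0.091, 0.094, -0.7]
ft_force: [0.5, -0.8, -1.1]
width: 0.0377
```

Run:
```python
from look import *; o=snap("d2")
a=o["scene"]["image"][180:420,80:300]; 
cv2.imwrite("pics/d2c.png",cv2.cvtColor(cv2.resize(a,None,fx=2.5,fy=2.5),cv2.COLOR_RGB2BGR))
from plan import *
stat(); plan([.5541,.1995,.235],-15)
```

```text
t 17.75 pos [ 0.5711 -0.3586  0.2336] xyaw -14.97 tilt 0.02 F [ 0.4  0.6 -1.3] w 0.0378 q [-0.14  0.61  1.    1.34 -0.5   1.46  0.57]
d [-0.1606, -0.0012, 0.5348] rot [-0.02, 0.03, 0.01] n>= 8.9
```

View pics/d2c.png

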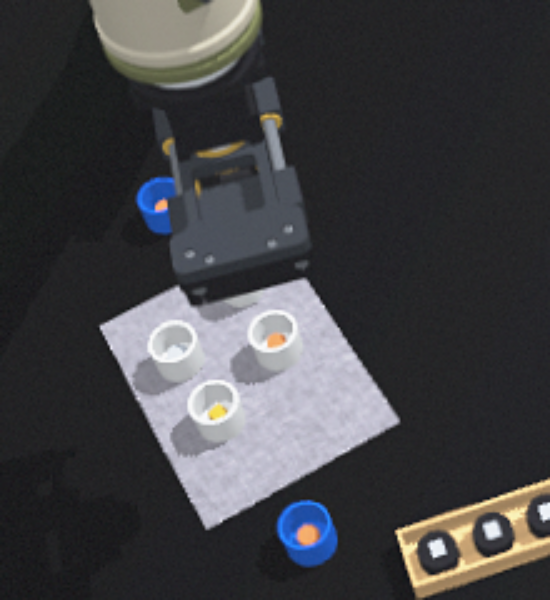

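Emit:
arm_command(
  deltas=[-0.02,0,0.06,0,0,0,-0.04,0,0.12,0,0,0,-0.06,0,0.18,0,0,0,-0.08,0,0.24,0,0,0,-0.1,0,0.3,0,0,0,-0.12,0,0.36,0,0,0,-0.14,0,0.42,0,0,0,-0.15,0,0.47,0,0,0],
)

```text
time: 18.75
ee_pos: [0.5464, 0.1368, 0.2327]
eef_rot: [-0.701, 0.092, -0.091, 0.701]
ft_force: [1.0, -0.1, -0.1]
width: 0.0378
```

Run:
```python
from plan import *
stat(); plan([.5541,.1995,.235],-15)
```

```text
t 18.75 pos [0.5464 0.1368 0.2327] xyaw -14.87 tilt 0.1 F [ 1.  -0.1 -0.1] w 0.0378 q [-1.23  0.31  1.11  1.66 -0.29  1.35 -0.34]
d [-0.0086, -0.0023, 0.0626] rot [0.0, 0.13, -0.1] n>= 1.0
```

Run:
```python
from look import *; o=snap("d3")
```

```text
(no output)
```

View pics/d3_scene.png

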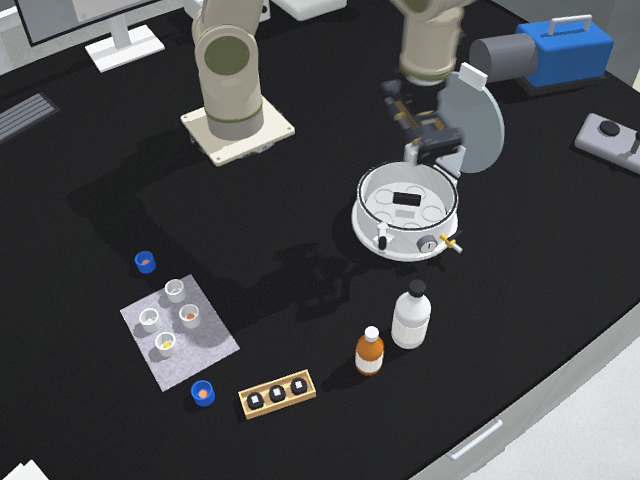

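View pics/d3_top.png

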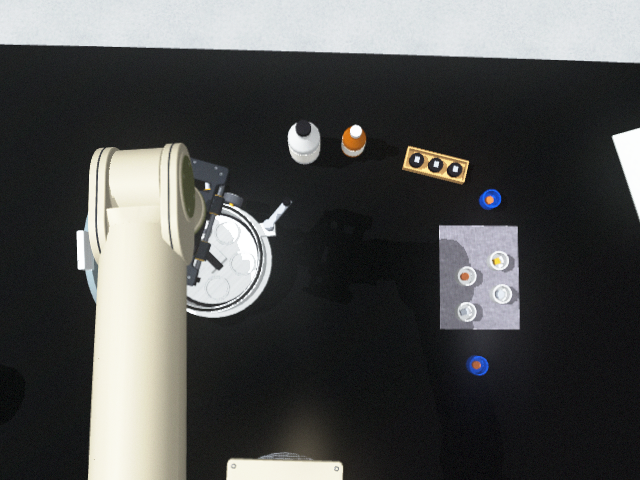

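Run:
```python
from plan import *
stat(); plan([.5062,.0962,.12],8); plan([.5062,.0962,.0445],8)
```

```text
t 18.85 pos [0.5462 0.1423 0.2317] xyaw -14.34 tilt 0.15 F [ 0.1 -0.9 -0.9] w 0.0377 q [-1.23  0.32  1.1   1.65 -0.29  1.35 -0.34]
d [-0.027, 0.1118, -0.0545] rot [0.0, -22.34, -0.15] n>= 2.1
d [-0.0268, 0.1873, -0.0545] rot [0.0, -22.34, -0.15] n>= 3.2
```

Emit:
arm_command(
  deltas=[-0.015,0.02,-0.03,0,-10,0,-0.027,0.05,-0.054,0,-20,0,-0.027,0.09,-0.054,0,-22.3,0,-0.027,0.09,-0.054,0,-22.3,0,-0.027,0.09,-0.054,0,-22.3,0,-0.027,0.09,-0.054,0,-22.3,0],
)

```text
time: 19.6
ee_pos: [0.5086, 0.0891, 0.1447]
eef_rot: [-0.706, -0.046, 0.045, 0.706]
ft_force: [-1.1, -0.7, -1.7]
width: 0.0374
```

Run:
```python
from look import *; o=snap("d4")
from plan import *
stat(); plan([.5062,.0962,.0445],8)
a=cv2.imread("pics/d4_scene.png")[40:260,330:530];b=cv2.imread("pics/d4_top.png")[190:320,150:300]
cv2.imwrite("pics/x7.png",np.hstack([cv2.resize(a,(400,440)),cv2.resize(b,(400,440))]))
```

```text
t 19.7 pos [0.5083 0.0892 0.1444] xyaw 7.34 tilt 0.07 F [ 0.4 -0.2 -0.9] w 0.0371 q [-1.19  0.24  1.06  1.89 -0.23  1.14  0.08]
d [-0.0014, 0.0999, 0.0072] rot [-0.02, -0.66, 0.07] n>= 1.6
```

View pics/x7.png

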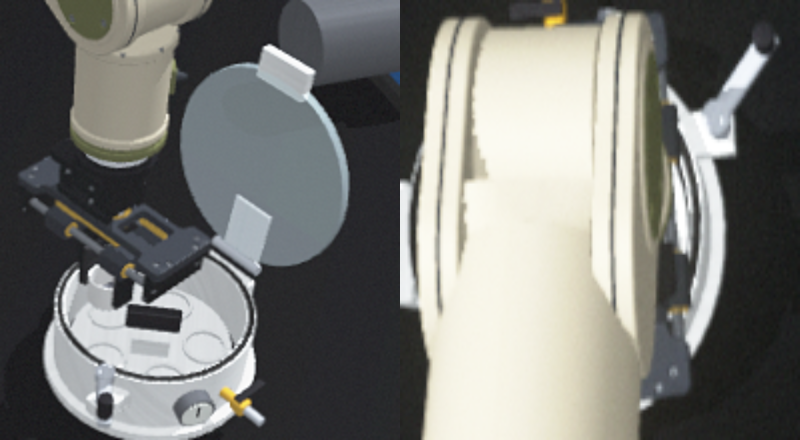

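Emit:
arm_command(
  deltas=[-0.001,0.03,0.007,0,-0.7,0,-0.001,0.055,0.007,0,-0.7,0,-0.001,0.065,0.007,0,-0.7,0,-0.001,0.072,0.007,0,-0.7,0,-0.001,0.072,0.007,0,-0.7,0],
)

```text
time: 20.32
ee_pos: [0.5061, 0.0957, 0.0718]
eef_rot: [-0.705, -0.05, 0.049, 0.705]
ft_force: [-0.1, -1.3, 0.7]
width: 0.0374
```

Run:
```python
from look import *; o=snap("d5",("scene",))
from plan import *
stat(); plan([.5062,.0962,.0445],8)
a=cv2.imread("pics/d5_scene.png")[110:260,340:480]
cv2.imwrite("pics/x8.png",cv2.resize(a,None,fx=4,fy=4))
```

```text
t 20.38 pos [0.5063 0.0958 0.0721] xyaw 8.03 tilt 0.05 F [ 0.2 -0.3 -1.1] w 0.0372 q [-1.11  0.35  0.98  1.96 -0.35  1.01  0.17]
d [-0.0001, 0.0276, 0.0004] rot [-0.01, 0.03, 0.04] n>= 0.4
```

View pics/x8.png

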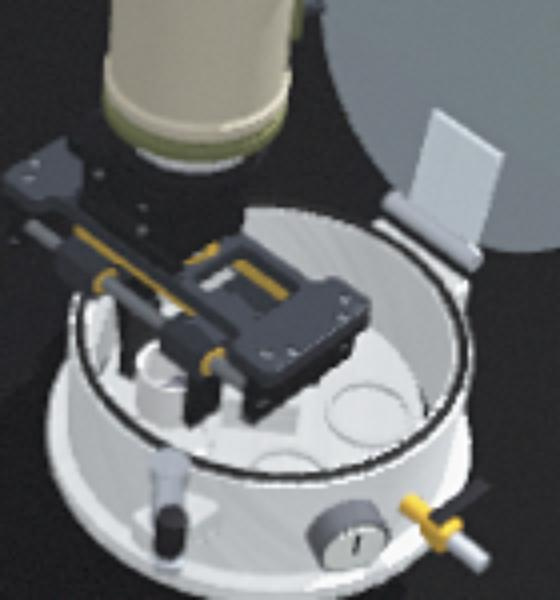

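Emit:
arm_command(
  deltas=[0,0.01,0,0,0,0,0,0.018,0,0,0,0,0,0.023,0,0,0,0,0,0.026,0,0,0,0,0,0.026,0,0,0,0],
)

```text
time: 21.0
ee_pos: [0.5058, 0.0957, 0.0454]
eef_rot: [0.705, 0.049, -0.05, -0.705]
ft_force: [0.4, -0.4, -1.3]
width: 0.0375
```

Emit:
arm_command(
  deltas=[0,0.001,0,0,0,0,0,0.002,0,0,0,0,0,0.002,0,0,0,0],
)

```text
time: 21.38
ee_pos: [0.5061, 0.0956, 0.0439]
eef_rot: [-0.705, -0.05, 0.049, 0.705]
ft_force: [-2.3, -1.5, 4.9]
width: 0.0374
```

Emit:
arm_command(
  deltas=[0,-0.001,0,0,0,0,0,-0.001,0,0,0,0,0,-0.001,0,0,0,0],
  hand=0.54,
)

```text
time: 21.75
ee_pos: [0.5058, 0.0958, 0.0445]
eef_rot: [-0.705, -0.05, 0.05, 0.705]
ft_force: [0.3, 0.7, 0.8]
width: 0.0468
```

Emit:
arm_command(
  deltas=[0,-0.02,0,0,0,0,0,-0.06,0,0,0,0,0,-0.12,0,0,0,0,0,-0.17,0,0,0,0,0,-0.18,0,0,0,0],
)

```text
time: 22.38
ee_pos: [0.5074, 0.0956, 0.2284]
eef_rot: [-0.704, -0.051, 0.048, 0.707]
ft_force: [0.6, 0.8, -0.8]
width: 0.0474
```

Run:
```python
from look import *; o=snap("d6",("scene",))
from plan import *
stat(); plan([.5265,-.4222,.15],-40)
a=cv2.imread("pics/d6_scene.png")[110:260,340:480]
cv2.imwrite("pics/x8.png",cv2.resize(a,None,fx=4,fy=4))
```

```text
t 22.43 pos [0.507  0.0958 0.2277] xyaw 8.01 tilt 0.26 F [ 1.  -0.5  0.3] w 0.0475 q [-1.3   0.11  1.12  1.79 -0.11  1.31 -0.02]
d [-0.0532, 0.0762, -0.5158] rot [-0.23, 48.01, 0.14] n>= 8.4
```

View pics/x8.png

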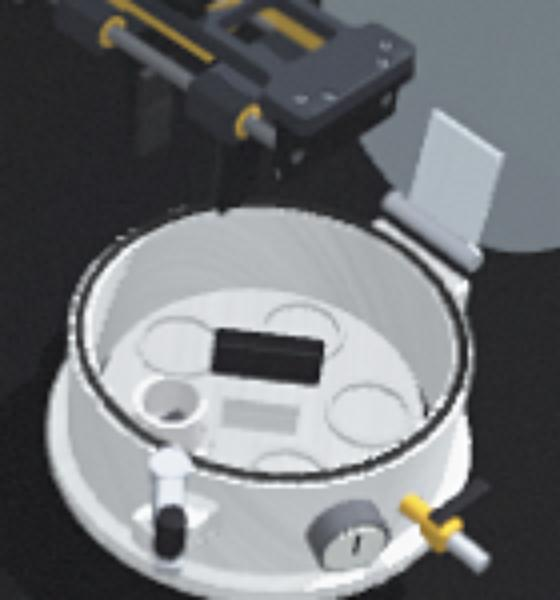

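Run:
```python
from plan import *
plan([.5265,-.4222,.16],8)
```

```text
d [-0.0532, 0.0662, -0.5158] rot [-0.15, 0.01, 0.22] n>= 8.4
```

Emit:
arm_command(
  deltas=[-0.005,0,-0.05,0,0,0,-0.01,0,-0.11,0,0,0,-0.02,0,-0.17,0,0,0,-0.025,0,-0.23,0,0,0,-0.03,0,-0.29,0,0,0,-0.04,0,-0.35,0,0,0,-0.045,0,-0.41,0,0,0,-0.05,0,-0.47,0,0,0],
  hand=0.58,
)

```text
time: 23.42
ee_pos: [0.5216, -0.3783, 0.2232]
eef_rot: [-0.705, -0.049, 0.05, 0.706]
ft_force: [-0.1, -0.1, 1.4]
width: 0.0506
```

Emit:
arm_command(
  deltas=[-0.003,0.04,-0.045,0,0,0,-0.003,0.07,-0.045,0,0,0,-0.003,0.07,-0.045,0,0,0,-0.003,0.07,-0.045,0,0,0],
)

```text
time: 23.92
ee_pos: [0.5259, -0.4212, 0.1554]
eef_rot: [0.705, 0.05, -0.05, -0.705]
ft_force: [-0.0, -0.0, 0.6]
width: 0.0503
```

Run:
```python
from look import *; o=snap("e1")
from plan import *
stat(); plan([.5265,-.4222,.0125],8)
a=cv2.imread("pics/e1_scene.png")[180:420,80:300]; b=cv2.imread("pics/e1_top.png")[190:320,150:300]
cv2.imwrite("pics/x9.png",np.hstack([cv2.resize(a,(400,436)),cv2.resize(b,(400,436))]))
```

```text
t 24.02 pos [ 0.5263 -0.4213  0.1561] xyaw 8.11 tilt 0.11 F [ 0.6  0.1 -0.5] w 0.0507 q [-0.04  0.66  0.99  1.44 -0.56  1.33  1.12]
d [-0.0001, 0.1436, -0.0008] rot [0.06, 0.11, 0.09] n>= 2.3
```

View pics/x9.png

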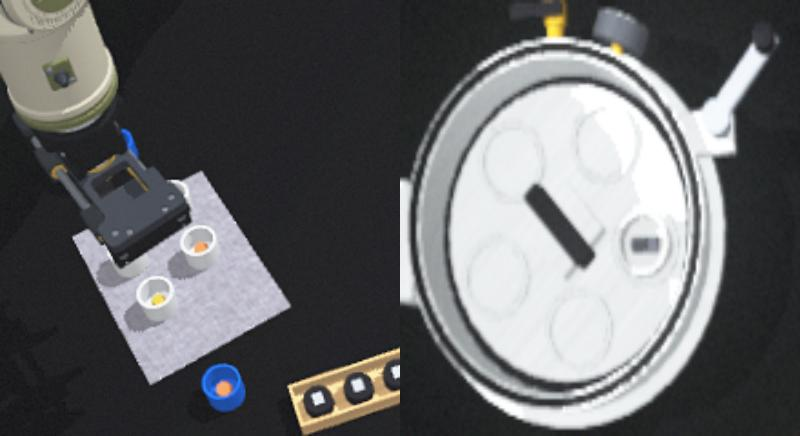

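Emit:
arm_command(
  deltas=[0,0.05,-0.001,0,0,0,0,0.1,-0.001,0,0,0,0,0.13,-0.001,0,0,0,0,0.143,-0.001,0,0,0,0,0.143,-0.001,0,0,0,0,0.143,-0.001,0,0,0],
)

```text
time: 24.78
ee_pos: [0.5264, -0.4233, 0.0134]
eef_rot: [0.706, 0.05, -0.049, -0.705]
ft_force: [-0.3, -0.0, 1.5]
width: 0.0504
```

Emit:
arm_command(
  deltas=[0,0,0,0,0,0,0,0,0,0,0,0,0,0,0,0,0,0,0,0,0,0,0,0,0,0,0,0,0,0],
  hand=0.3,
)

```text
time: 25.4
ee_pos: [0.5259, -0.4228, 0.0122]
eef_rot: [0.705, 0.05, -0.049, -0.705]
ft_force: [-1.6, 1.1, 5.6]
width: 0.0378
```

Run:
```python
from plan import *
stat()
```

```text
t 25.4 pos [ 0.5259 -0.4228  0.0122] xyaw 8.04 tilt 0.05 F [-1.6  1.1  5.6] w 0.0378 q [ 0.02  0.8   0.88  1.56 -0.67  1.11  1.19]
```

Emit:
arm_command(
  deltas=[0,-0.02,0,0,0,0,0,-0.07,0,0,0,0,0,-0.13,0,0,0,0,0,-0.19,0,0,0,0,0,-0.21,0,0,0,0,0,-0.21,0,0,0,0],
  hand=0.2,
)

```text
time: 26.15
ee_pos: [0.5257, -0.423, 0.2229]
eef_rot: [0.706, 0.05, -0.049, -0.705]
ft_force: [-0.2, 0.6, -2.2]
width: 0.0371
```

Run:
```python
from plan import *
stat(); plan([.5676,.1321,.2],48)
```

```text
t 26.15 pos [ 0.5257 -0.423   0.2229] xyaw 8.03 tilt 0.12 F [-0.2  0.6 -2.2] w 0.0371 q [-0.04  0.62  1.02  1.36 -0.52  1.45  1.1 ]
d [0.119, 0.0224, 0.5439] rot [0.1, -39.97, 0.07] n>= 8.9
```

Emit:
arm_command(
  deltas=[0.013,0,0.06,0,-4,0,0.026,0,0.12,0,-9,0,0.04,0,0.18,0,-14,0,0.053,0,0.24,0,-20,0,0.066,0,0.3,0,-25,0,0.08,0,0.36,0,-30,0,0.092,0,0.42,0,-35,0,0.105,0,0.48,0,-38,0],
)

```text
time: 27.15
ee_pos: [0.561, 0.0698, 0.2197]
eef_rot: [-0.65, -0.277, 0.278, 0.651]
ft_force: [1.2, 0.1, 0.2]
width: 0.0372
```

Run:
```python
from plan import *
stat(); plan([.5676,.1321,.18],48)
```

```text
t 27.15 pos [0.561  0.0698 0.2197] xyaw 46.22 tilt 0.15 F [1.2 0.1 0.2] w 0.0372 q [-0.99  0.28  0.95  1.66 -0.23  1.32  0.8 ]
d [0.0496, 0.0397, 0.0383] rot [-0.09, -1.78, -0.12] n>= 1.2
```

Emit:
arm_command(
  deltas=[0.03,0,0.025,0,-1.8,0,0.048,0.01,0.037,0,-1.8,0,0.048,0.04,0.037,0,-1.8,0,0.048,0.07,0.037,0,-1.8,0,0.048,0.08,0.037,0,-1.8,0,0.048,0.08,0.037,0,-1.8,0],
)

```text
time: 27.9
ee_pos: [0.569, 0.1263, 0.1411]
eef_rot: [0.647, 0.286, -0.286, -0.646]
ft_force: [-0.4, 0.2, -1.6]
width: 0.0374
```

Run:
```python
from look import *; o=snap("e2",("scene",))
from plan import *
stat(); plan([.5676,.1321,.0422],48)
a=cv2.imread("pics/e2_scene.png")[60:260,330:530]
cv2.imwrite("pics/x8.png",cv2.resize(a,None,fx=3,fy=3))
```

```text
t 27.95 pos [0.5695 0.1267 0.142 ] xyaw 47.74 tilt 0.03 F [ 0.7  0.7 -0.8] w 0.0373 q [-1.    0.4   0.88  1.72 -0.33  1.18  0.8 ]
d [0.0028, 0.0998, 0.0051] rot [0.03, -0.26, -0.0] n>= 1.6
```

View pics/x8.png

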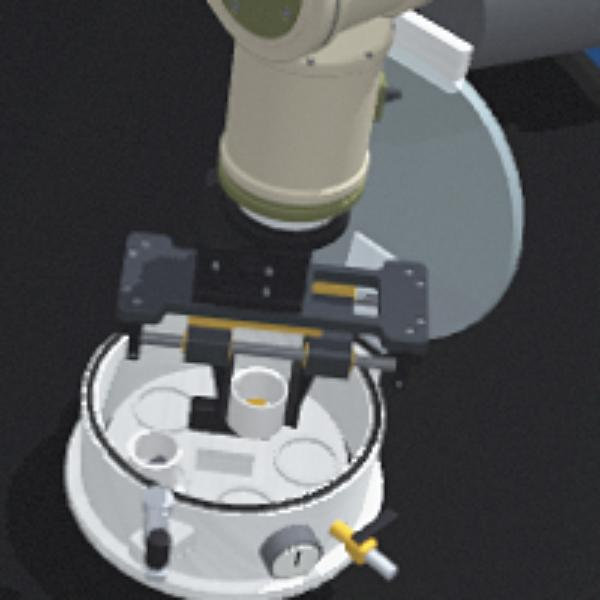

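Emit:
arm_command(
  deltas=[0.003,0.01,0.005,0,-0.3,0,0.003,0.03,0.005,0,-0.3,0,0.003,0.05,0.005,0,-0.3,0,0.003,0.065,0.005,0,-0.3,0,0.003,0.07,0.005,0,-0.3,0,0.003,0.07,0.005,0,-0.3,0],
)

```text
time: 28.7
ee_pos: [0.5674, 0.133, 0.0713]
eef_rot: [0.646, 0.288, -0.288, -0.646]
ft_force: [0.2, -0.6, -0.8]
width: 0.0373
```

Run:
```python
from look import *; o=snap("e3",("scene",))
from plan import *
stat(); plan([.5676,.1321,.0422],48)
a=cv2.imread("pics/e3_scene.png")[60:260,330:530]
cv2.imwrite("pics/x8.png",cv2.resize(a,None,fx=3,fy=3))
```

```text
t 28.75 pos [0.5676 0.1331 0.0718] xyaw 48.13 tilt 0.02 F [-0.6  0.1 -1.4] w 0.0376 q [-0.96  0.48  0.82  1.78 -0.4   1.06  0.85]
d [-0.0008, 0.0296, -0.0006] rot [0.01, 0.13, 0.02] n>= 0.5
```

View pics/x8.png

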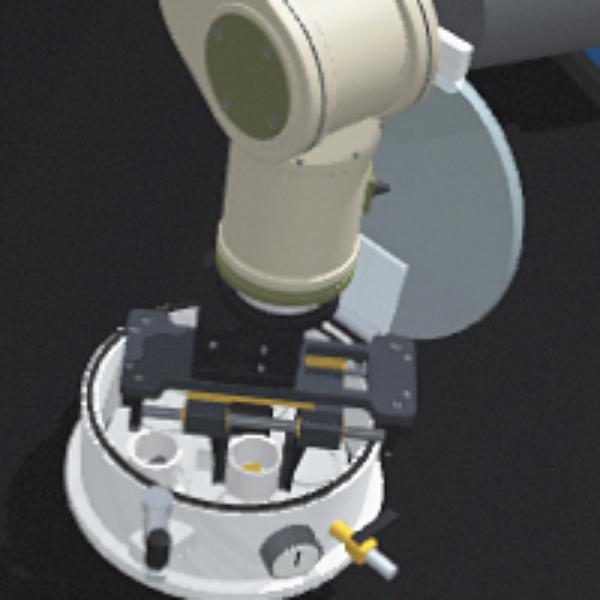

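Emit:
arm_command(
  deltas=[0,0.01,-0.001,0,0,0,0,0.018,-0.001,0,0,0,0,0.025,-0.001,0,0,0,0,0.028,-0.001,0,0,0,0,0.029,-0.001,0,0,0,0,0.029,-0.001,0,0,0],
)

```text
time: 29.5
ee_pos: [0.5682, 0.1326, 0.0427]
eef_rot: [-0.646, -0.289, 0.288, 0.646]
ft_force: [-0.4, 0.4, -0.3]
width: 0.0374
```

Emit:
arm_command(
  deltas=[0,0.001,0,0,0,0,0,0.001,0,0,0,0],
)

```text
time: 29.75
ee_pos: [0.5684, 0.1325, 0.0419]
eef_rot: [-0.646, -0.289, 0.288, 0.646]
ft_force: [-0.0, -0.8, 2.2]
width: 0.0375
```

Emit:
arm_command(
  deltas=[0,0,0,0,0,0,0,0,0,0,0,0,0,0,0,0,0,0],
  hand=0.54,
)

```text
time: 30.12
ee_pos: [0.5681, 0.1326, 0.0415]
eef_rot: [-0.646, -0.288, 0.288, 0.646]
ft_force: [0.5, 0.2, 0.1]
width: 0.0463
```

Emit:
arm_command(
  deltas=[0,-0.02,0,0,0,0,0,-0.06,0,0,0,0,0,-0.12,0,0,0,0,0,-0.17,0,0,0,0,0,-0.18,0,0,0,0],
)

```text
time: 30.75
ee_pos: [0.5697, 0.1323, 0.2262]
eef_rot: [-0.646, -0.29, 0.286, 0.646]
ft_force: [-0.1, 0.1, -0.3]
width: 0.047
```

Run:
```python
from look import *; o=snap("e4",("scene",))
from plan import *
stat(); plan([.4931,-.3564,.16],8);plan([.4931,-.3564,.16],48)
a=cv2.imread("pics/e4_scene.png")[60:260,330:530]
cv2.imwrite("pics/x8.png",cv2.resize(a,None,fx=3,fy=3))
```

```text
t 30.8 pos [0.5694 0.1324 0.2253] xyaw 48.12 tilt 0.28 F [0.2 0.1 1.4] w 0.0472 q [-1.05  0.32  0.92  1.61 -0.26  1.33  0.75]
d [-0.4152, 0.0638, -0.2695] rot [-0.01, 40.12, 0.29] n>= 8.0
d [-0.4152, 0.0638, -0.2695] rot [0.09, 0.12, 0.27] n>= 8.0
```

View pics/x8.png

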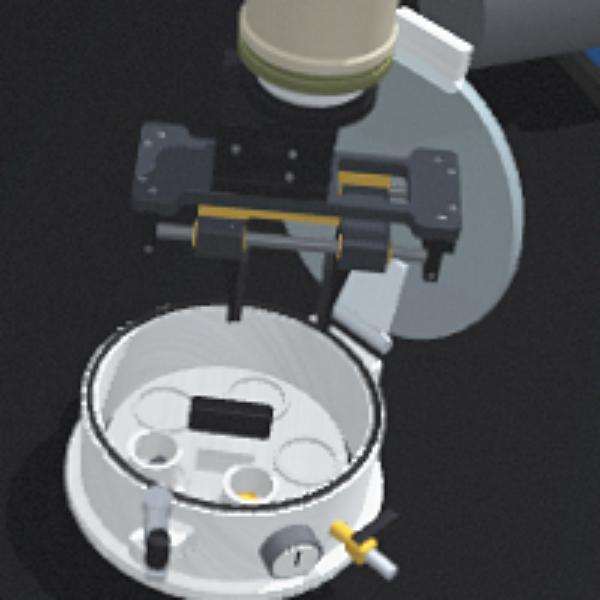

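Emit:
arm_command(
  deltas=[-0.05,0,-0.03,0,10,0,-0.1,0,-0.06,0,20,0,-0.15,0,-0.09,0,30,0,-0.2,0,-0.13,0,40,0,-0.25,0,-0.16,0,50,0,-0.3,0,-0.19,0,60,0,-0.35,0,-0.23,0,70,0,-0.4,0,-0.26,0,80,0],
  hand=0.58,
)

```text
time: 31.8
ee_pos: [0.4944, -0.3402, 0.2205]
eef_rot: [-0.679, 0.196, -0.195, 0.68]
ft_force: [-0.4, -0.0, 0.1]
width: 0.0507
```

Run:
```python
from plan import *
stat(); plan([.4931,-.3564,.12],-40)
```

```text
t 31.8 pos [ 0.4944 -0.3402  0.2205] xyaw -32.14 tilt 0.08 F [-0.4 -0.   0.1] w 0.0507 q [-0.35  0.51  1.21  1.58 -0.48  1.39  0.35]
d [0.0076, 0.1005, -0.0144] rot [0.01, 7.86, -0.08] n>= 1.6
```

Emit:
arm_command(
  deltas=[0.008,0.03,-0.014,0,7.9,0,0.008,0.07,-0.014,0,7.9,0,0.008,0.1,-0.014,0,7.9,0,0.008,0.1,-0.014,0,7.9,0,0.008,0.1,-0.014,0,7.9,0],
)

```text
time: 32.42
ee_pos: [0.4944, -0.3553, 0.1225]
eef_rot: [0.665, -0.24, 0.241, -0.665]
ft_force: [0.2, -0.3, -1.0]
width: 0.0504
```

Run:
```python
from look import *; o=snap("f1")
from plan import *
stat(); plan([.4931,-.3564,.0122],-40)
a=cv2.imread("pics/f1_scene.png")[180:420,80:300]; b=cv2.imread("pics/f1_top.png")[190:320,150:300]
cv2.imwrite("pics/x9.png",np.hstack([cv2.resize(a,(400,436)),cv2.resize(b,(400,436))]))
```

```text
t 32.52 pos [ 0.4948 -0.3554  0.1229] xyaw -39.75 tilt 0.1 F [-0.2  0.7  0.6] w 0.0508 q [-0.27  0.63  1.14  1.67 -0.6   1.24  0.31]
d [-0.0008, 0.1107, -0.0019] rot [-0.02, 0.25, 0.1] n>= 1.8
```

View pics/x9.png

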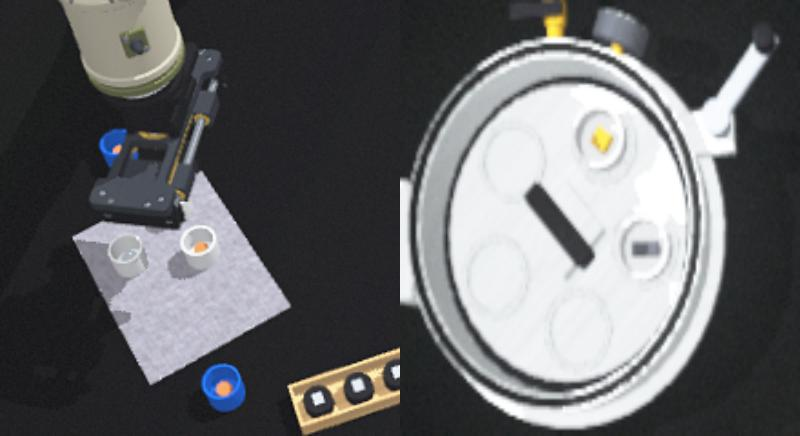

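Emit:
arm_command(
  deltas=[-0.001,0.04,-0.002,0,0,0,-0.001,0.08,-0.002,0,0,0,-0.001,0.1,-0.002,0,0,0,-0.001,0.11,-0.002,0,0,0,-0.001,0.11,-0.002,0,0,0,-0.001,0.11,-0.002,0,0,0],
)

```text
time: 33.28
ee_pos: [0.4928, -0.3564, 0.0127]
eef_rot: [0.665, -0.24, 0.241, -0.665]
ft_force: [-0.3, 0.5, 0.1]
width: 0.0506
```

Emit:
arm_command(
  deltas=[0,0,0,0,0,0,0,0,0,0,0,0,0,0,0,0,0,0,0,0,0,0,0,0,0,0,0,0,0,0],
  hand=0.3,
)

```text
time: 33.9
ee_pos: [0.4925, -0.356, 0.0119]
eef_rot: [-0.665, 0.24, -0.241, 0.665]
ft_force: [-0.2, 1.6, 5.3]
width: 0.0377
```

Run:
```python
from plan import *
stat()
```

```text
t 33.9 pos [ 0.4925 -0.356   0.0119] xyaw -39.75 tilt 0.04 F [-0.2  1.6  5.3] w 0.0377 q [-0.19  0.74  1.01  1.75 -0.72  1.06  0.38]
```

Emit:
arm_command(
  deltas=[0,-0.02,0,0,0,0,0,-0.07,0,0,0,0,0,-0.13,0,0,0,0,0,-0.19,0,0,0,0,0,-0.21,0,0,0,0,0,-0.21,0,0,0,0],
  hand=0.2,
)

```text
time: 34.65
ee_pos: [0.4924, -0.3563, 0.2228]
eef_rot: [-0.665, 0.24, -0.241, 0.665]
ft_force: [-0.2, -0.1, -1.3]
width: 0.0378
```

Run:
```python
from plan import *
stat(); plan([.4543,.1461,.2],-80)
```

```text
t 34.65 pos [ 0.4924 -0.3563  0.2228] xyaw -39.76 tilt 0.12 F [-0.2 -0.1 -1.3] w 0.0378 q [-0.31  0.54  1.22  1.56 -0.51  1.41  0.25]
d [-0.3506, 0.0224, 0.3618] rot [-0.08, 40.24, 0.09] n>= 8.1
```

Emit:
arm_command(
  deltas=[-0.04,0,0.042,0,5,0,-0.08,0,0.083,0,10,0,-0.12,0,0.124,0,15,0,-0.16,0,0.165,0,20,0,-0.2,0,0.207,0,25,0,-0.24,0,0.248,0,30,0,-0.28,0,0.29,0,35,0,-0.32,0,0.33,0,40,0],
)

```text
time: 35.65
ee_pos: [0.4582, 0.0759, 0.2204]
eef_rot: [0.542, -0.454, 0.453, -0.542]
ft_force: [1.1, 0.3, 0.0]
width: 0.0374
```

Run:
```python
from plan import *
stat(); plan([.4543,.1461,.15],-80)
```

```text
t 35.65 pos [0.4582 0.0759 0.2204] xyaw -79.87 tilt 0.09 F [1.1 0.3 0. ] w 0.0374 q [-1.22 -0.11  0.92  1.91  0.09  1.3  -1.72]
d [-0.0697, 0.0704, 0.0086] rot [0.08, 0.13, -0.03] n>= 1.6
```

Emit:
arm_command(
  deltas=[-0.04,0,0.006,0,0,0,-0.066,0.02,0.008,0,0,0,-0.066,0.05,0.008,0,0,0,-0.066,0.075,0.008,0,0,0,-0.066,0.08,0.008,0,0,0,-0.066,0.08,0.008,0,0,0],
)

```text
time: 36.4
ee_pos: [0.4554, 0.1399, 0.1413]
eef_rot: [0.543, -0.453, 0.453, -0.542]
ft_force: [-0.6, 0.9, -0.8]
width: 0.0375
```

Run:
```python
from look import *; o=snap("f2")
from plan import *
stat(); plan([.4543,.1461,.0419],-80)
a=cv2.imread("pics/f2_scene.png")[60:260,330:530]
b=cv2.imread("pics/f2_top.png")[150:330,60:300]
cv2.imwrite("pics/x8.png",np.hstack([cv2.resize(a,(400,400)),cv2.resize(b,(400,400))]))
```

```text
t 36.5 pos [0.4561 0.1402 0.1422] xyaw -79.76 tilt 0.05 F [ 0.  -0.1  0.7] w 0.0376 q [-1.25  0.06  0.9   1.98 -0.06  1.12 -1.72]
d [-0.0061, 0.1003, -0.0008] rot [-0.04, 0.24, -0.03] n>= 1.6
```

View pics/x8.png

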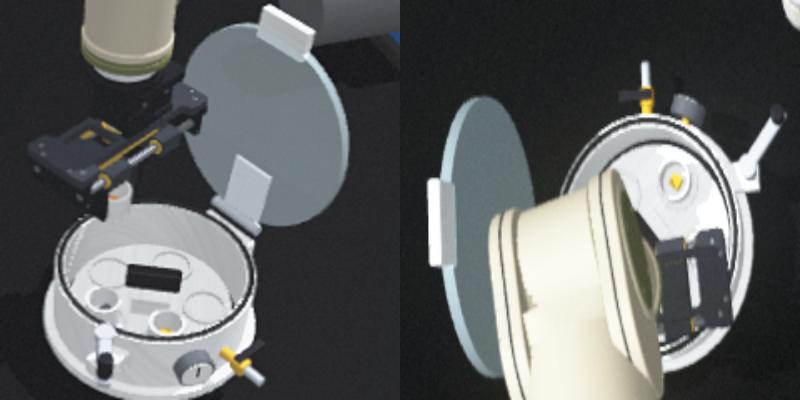

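Emit:
arm_command(
  deltas=[-0.006,0.01,-0.001,0,0,0,-0.006,0.03,-0.001,0,0,0,-0.006,0.05,-0.001,0,0,0,-0.006,0.065,-0.001,0,0,0,-0.006,0.07,-0.001,0,0,0,-0.006,0.07,-0.001,0,0,0],
)

```text
time: 37.25
ee_pos: [0.4538, 0.1458, 0.0716]
eef_rot: [0.543, -0.453, 0.453, -0.543]
ft_force: [-0.6, -0.1, -0.9]
width: 0.0376
```

Run:
```python
from look import *; o=snap("f3",("scene",))
from plan import *
stat(); plan([.4543,.1461,.0419],-80)
a=cv2.imread("pics/f3_scene.png")[110:260,340:480]
cv2.imwrite("pics/x8.png",cv2.resize(a,None,fx=4,fy=4))
```

```text
t 37.3 pos [0.454  0.1459 0.0719] xyaw -79.77 tilt 0.03 F [-0.4  0.4  0.2] w 0.0375 q [-1.21  0.2   0.88  2.05 -0.19  0.97 -1.62]
d [-0.0001, 0.03, 0.0003] rot [-0.03, 0.23, -0.01] n>= 0.5
```

View pics/x8.png

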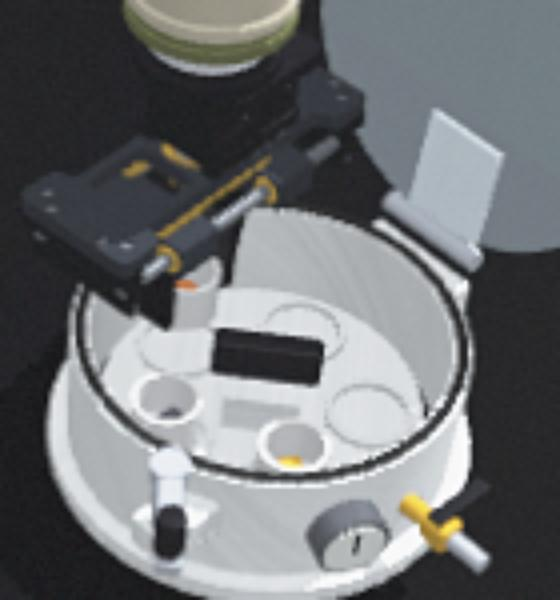

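Run:
```python
from ld import *
s=o["scene"]; S=5
big=cv2.resize(cv2.cvtColor(s["image"],cv2.COLOR_RGB2BGR),None,fx=S,fy=S,interpolation=cv2.INTER_CUBIC)
off=np.array([-.0012,.0006,0]) # scene view bias
def pl(P,c): cv2.polylines(big,[np.round((proj(s,P+off)+.5)*S-.5).astype(int)],True,c,1)
pl(circ([.454,.1459,.094],.019),(0,0,255)); pl(circ([.454,.1459,.062],.019),(0,0,255))
for a in (47,119,191,263,335):
    a=np.radians(a); pl(circ([.5132+.06*np.cos(a),.1575+.06*np.sin(a),.038],.025),(0,255,0))
cv2.imwrite("pics/x10.png",big[150*S:245*S,350*S:470*S])
```

```text
(no output)
```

View pics/x10.png

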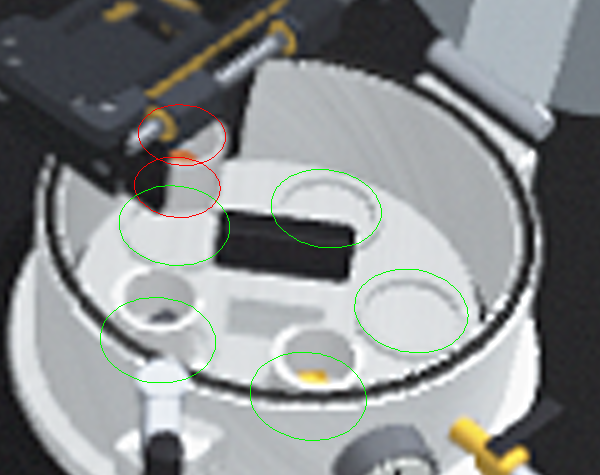

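Emit:
arm_command(
  deltas=[0,0.01,0,0,0,0,0,0.018,0,0,0,0,0,0.025,0,0,0,0,0,0.029,0,0,0,0,0,0.03,0,0,0,0,0,0.03,0,0,0,0],
)

```text
time: 38.05
ee_pos: [0.4536, 0.1457, 0.0417]
eef_rot: [0.543, -0.454, 0.453, -0.542]
ft_force: [-1.9, -1.5, 3.4]
width: 0.0374
```

Emit:
arm_command(
  deltas=[0,0.001,0,0,0,0,0,0.001,0,0,0,0],
)

```text
time: 38.3
ee_pos: [0.4535, 0.1457, 0.0409]
eef_rot: [0.543, -0.454, 0.453, -0.542]
ft_force: [-5.3, -2.5, 10.9]
width: 0.038
```

Seated. Release and lift.

Emit:
arm_command(
  deltas=[0,-0.001,0,0,0,0,0,-0.001,0,0,0,0,0,-0.001,0,0,0,0],
  hand=0.54,
)

```text
time: 38.67
ee_pos: [0.4538, 0.1459, 0.0416]
eef_rot: [-0.543, 0.453, -0.453, 0.543]
ft_force: [-0.3, 0.5, -0.2]
width: 0.0468
```

Emit:
arm_command(
  deltas=[0,-0.02,0,0,0,0,0,-0.06,0,0,0,0,0,-0.12,0,0,0,0,0,-0.17,0,0,0,0,0,-0.18,0,0,0,0],
)

```text
time: 39.3
ee_pos: [0.4551, 0.1464, 0.2245]
eef_rot: [-0.541, 0.453, -0.453, 0.545]
ft_force: [-0.0, -0.4, -0.6]
width: 0.0473
```

Run:
```python
from look import *; o=snap("f4",("scene",))
from plan import *
stat(); plan([.5132,.1575,.2],-43);plan([.5132,.1575,.2],137)
a=cv2.imread("pics/f4_scene.png")[110:260,340:480]
cv2.imwrite("pics/x8.png",cv2.resize(a,None,fx=4,fy=4))
```

```text
t 39.35 pos [0.4547 0.1464 0.2239] xyaw -79.74 tilt 0.24 F [1.1 0.9 1.5] w 0.0471 q [-1.33 -0.06  0.91  1.87  0.05  1.3  -1.82]
d [-0.0004, 0.0241, 0.0594] rot [-0.23, -36.74, -0.09] n>= 3.4
d [-0.0004, 0.0241, 0.0594] rot [0.12, 143.26, -0.29] n>= 13.4
```

View pics/x8.png

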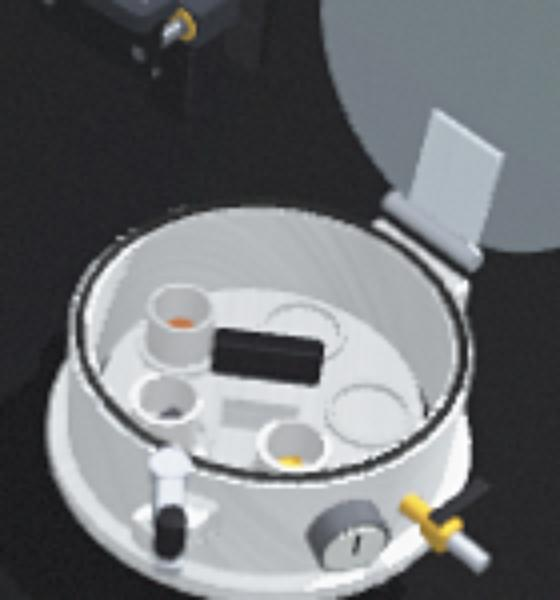

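Emit:
arm_command(
  deltas=[0,0,0.02,0,-10,0,0,0,0.04,0,-20,0,0,0.01,0.055,0,-30,0,0,0.024,0.06,0,-36.7,0,0,0.024,0.06,0,-36.7,0,0,0.024,0.06,0,-36.7,0],
  hand=0.36,
  grip_force=45,
)

```text
time: 40.1
ee_pos: [0.5125, 0.1561, 0.1973]
eef_rot: [0.658, -0.261, 0.26, -0.657]
ft_force: [-0.4, 0.4, 0.8]
width: 0.0312
```

Run:
```python
from plan import *
stat(); plan([.5131,.1578,.061],-43)
```

```text
t 40.1 pos [0.5125 0.1561 0.1973] xyaw -43.24 tilt 0.04 F [-0.4  0.4  0.8] w 0.0312 q [-1.21  0.2   0.95  1.77 -0.17  1.26 -0.98]
d [-0.0007, 0.1363, 0.0017] rot [0.04, -0.24, -0.0] n>= 2.2
```

Emit:
arm_command(
  deltas=[-0.001,0.03,0.001,0,-0.2,0,-0.001,0.06,0.001,0,-0.2,0,-0.001,0.09,0.001,0,-0.2,0,-0.001,0.11,0.001,0,-0.2,0,-0.001,0.11,0.001,0,-0.2,0,-0.001,0.11,0.001,0,-0.2,0],
)

```text
time: 40.85
ee_pos: [0.5134, 0.1581, 0.0886]
eef_rot: [-0.658, 0.258, -0.259, 0.659]
ft_force: [-0.1, 0.5, 0.2]
width: 0.0316
```

Run:
```python
from look import *; o=snap("g1")
from plan import *
stat(); plan([.5131,.1578,.061],-43)
a=cv2.imread("pics/g1_scene.png")[60:260,330:530]
b=cv2.imread("pics/g1_top.png")[150:330,60:300]
cv2.imwrite("pics/x8.png",np.hstack([cv2.resize(a,(400,400)),cv2.resize(b,(400,400))]))
```

```text
t 40.95 pos [0.5134 0.1582 0.0887] xyaw -42.87 tilt 0.11 F [-0.2  0.2  0.1] w 0.0309 q [-1.13  0.35  0.89  1.89 -0.31  1.05 -0.86]
d [0.0, 0.0277, -0.0006] rot [-0.11, 0.13, 0.02] n>= 0.4
```

View pics/x8.png

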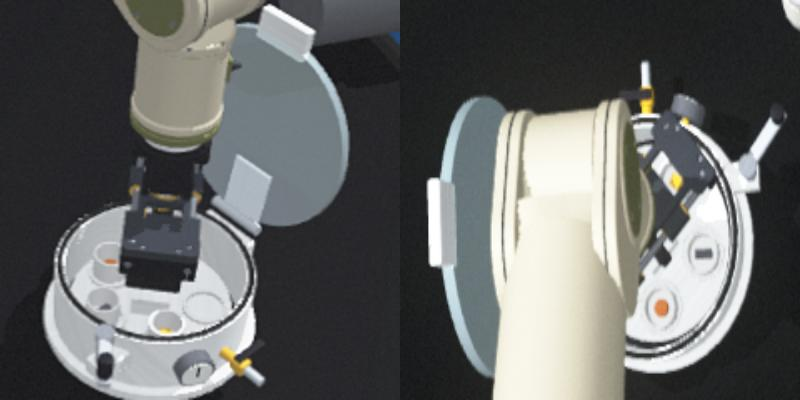

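Emit:
arm_command(
  deltas=[0,0.01,0,0,0,0,0,0.02,0,0,0,0,0,0.026,0,0,0,0,0,0.026,0,0,0,0],
)

```text
time: 41.45
ee_pos: [0.5124, 0.1576, 0.0609]
eef_rot: [0.659, -0.259, 0.258, -0.658]
ft_force: [0.1, 0.5, -0.8]
width: 0.0314
```

Emit:
arm_command(
  deltas=[0,0,0,0,0,0,0,0,0,0,0,0,0,0,0,0,0,0,0,0,0,0,0,0,0,0,0,0,0,0],
  hand=0,
  grip_force=40,
)

```text
time: 42.08
ee_pos: [0.513, 0.1579, 0.0618]
eef_rot: [-0.658, 0.258, -0.258, 0.658]
ft_force: [0.4, -1.0, 2.7]
width: 0.0136
```

Emit:
arm_command(
  deltas=[0,0,0,0,-5,0,0,0,0,0,-13,0,0,0,0,0,-22,0,0,0,0,0,-31,0,0,0,0,0,-40,0,0,0,0,0,-49,0,0,0,0,0,-58,0,0,0,0,0,-66,0],
)

```text
time: 43.08
ee_pos: [0.5128, 0.1587, 0.0618]
eef_rot: [-0.692, -0.144, 0.143, 0.693]
ft_force: [0.1, 2.5, 1.4]
width: 0.0135
```

Run:
```python
from plan import *
stat()
plan([.513,.1578,.0615],101)
```

```text
t 43.08 pos [0.5128 0.1587 0.0618] xyaw 23.43 tilt 0.07 F [0.1 2.5 1.4] w 0.0135 q [-0.92  0.33  0.62  1.9  -0.23  0.98  0.22]
d [-0.0002, 0.0003, -0.0009] rot [-0.02, -77.57, 0.07] n>= 7.2
```

Emit:
arm_command(
  deltas=[0,0,0,0,-8,0,0,0,0,0,-18,0,0,0,0,0,-28,0,0,0,0,0,-38,0,0,0,0,0,-48,0,0,0,0,0,-58,0,0,0,0,0,-68,0,0,0,0,0,-77.6,0],
)

```text
time: 44.08
ee_pos: [0.5125, 0.1584, 0.0618]
eef_rot: [0.449, 0.546, -0.546, -0.45]
ft_force: [-2.0, -0.0, 3.9]
width: 0.0137
```

Run:
```python
from plan import *
stat()
plan([.513,.1578,.0615],101)
```

```text
t 44.08 pos [0.5125 0.1584 0.0618] xyaw 101.07 tilt 0.05 F [-2.  -0.   3.9] w 0.0137 q [-0.72  0.3   0.39  1.89 -0.14  0.97  1.49]
d [-0.0007, 0.0003, -0.0003] rot [-0.01, 0.07, 0.05] n>= 0.0
```

Emit:
arm_command(
  deltas=[0,0,0,0,0,0,0,0,0,0,0,0,0,0,0,0,0,0,0,0,0,0,0,0],
  hand=0.36,
)

```text
time: 44.58
ee_pos: [0.5127, 0.1579, 0.0615]
eef_rot: [-0.451, -0.544, 0.544, 0.451]
ft_force: [0.4, -0.0, 0.1]
width: 0.0312
```

Emit:
arm_command(
  deltas=[0,-0.02,0,0,0,0,0,-0.06,0,0,0,0,0,-0.11,0,0,0,0,0,-0.15,0,0,0,0,0,-0.16,0,0,0,0],
)

```text
time: 45.2
ee_pos: [0.5138, 0.1582, 0.2243]
eef_rot: [0.452, 0.546, -0.543, -0.451]
ft_force: [-0.5, -0.1, -0.6]
width: 0.0314
```

Run:
```python
from plan import *
stat()
plan([.4586,-.4282,.22],8); plan([.42,-.1,.22],8)
```

```text
t 45.2 pos [0.5138 0.1582 0.2243] xyaw 100.7 tilt 0.24 F [-0.5 -0.1 -0.6] w 0.0314 q [-0.76  0.13  0.42  1.72 -0.06  1.3   1.42]
d [-0.566, 0.0028, 0.1632] rot [0.11, 92.7, 0.25] n>= 9.4
d [-0.2363, 0.0034, 0.1402] rot [0.11, 92.7, 0.25] n>= 8.7
```

Emit:
arm_command(
  deltas=[-0.055,0,0.016,0,10,0,-0.11,0,0.032,0,20,0,-0.17,0,0.05,0,30,0,-0.23,0,0.067,0,40,0,-0.29,0,0.084,0,50,0,-0.35,0,0.1,0,60,0,-0.41,0,0.118,0,70,0,-0.46,0,0.132,0,80,0],
  hand=0.58,
  grip_force=15,
)

```text
time: 46.2
ee_pos: [0.4678, -0.3208, 0.221]
eef_rot: [-0.696, -0.125, 0.125, 0.696]
ft_force: [0.7, 0.9, 0.6]
width: 0.0502
```

Run:
```python
from look import *; o=snap("h1",("top",))
from plan import *
stat(); plan([.4586,-.4282,.12],8)
b=cv2.imread("pics/h1_top.png")[180:340,140:540]
cv2.imwrite("pics/x9.png",cv2.resize(b,None,fx=2,fy=2))
```

```text
t 46.25 pos [ 0.4654 -0.3271  0.221 ] xyaw 19.5 tilt 0.22 F [-4.7 -1.3  0.2] w 0.0503 q [-0.22  0.27  0.9   1.66 -0.22  1.32  1.06]
d [-0.0399, 0.1014, -0.0927] rot [0.19, 11.5, -0.12] n>= 2.3
```

View pics/x9.png

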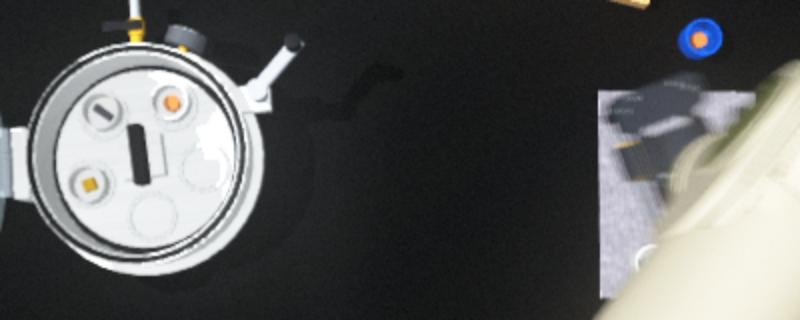

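Emit:
arm_command(
  deltas=[-0.02,0.01,-0.05,0,8,0,-0.038,0.05,-0.092,0,11.5,0,-0.038,0.09,-0.092,0,11.5,0,-0.038,0.1,-0.092,0,11.5,0,-0.038,0.1,-0.092,0,11.5,0,-0.038,0.1,-0.092,0,11.5,0],
)

```text
time: 47.0
ee_pos: [0.4669, -0.4181, 0.1232]
eef_rot: [0.705, 0.058, -0.057, -0.704]
ft_force: [0.0, 0.2, 0.7]
width: 0.0509
```

Run:
```python
from look import *; o=snap("h2")
from plan import *
stat(); plan([.4586,-.4282,.0122],8)
a=cv2.imread("pics/h2_scene.png")[200:420,80:300]; b=cv2.imread("pics/h2_top.png")[190:390,350:550]
cv2.imwrite("pics/x9.png",np.hstack([cv2.resize(a,(400,400)),cv2.resize(b,(400,400))]))
```

```text
t 47.1 pos [ 0.4667 -0.4182  0.1231] xyaw 9.29 tilt 0.13 F [ 1.2  0.4 -0.2] w 0.0506 q [ 0.01  0.53  0.87  1.62 -0.43  1.19  1.14]
d [-0.0099, 0.1109, -0.0085] rot [0.06, 1.29, 0.12] n>= 1.8
```

View pics/x9.png

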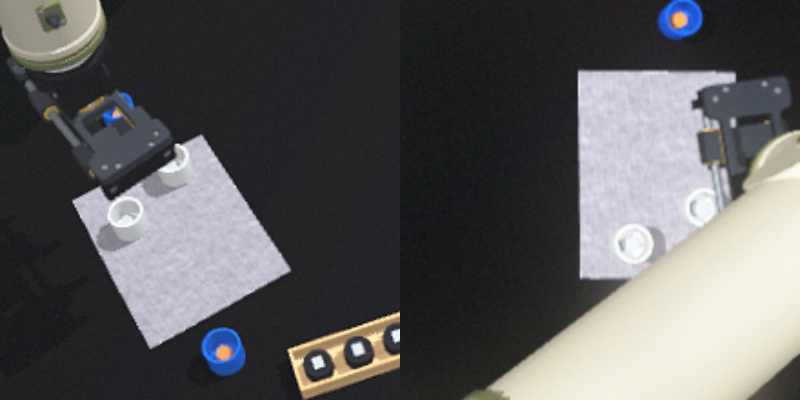

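Emit:
arm_command(
  deltas=[-0.01,0.02,-0.0085,0,1.3,0,-0.01,0.04,-0.0085,0,1.3,0,-0.01,0.06,-0.0085,0,1.3,0,-0.01,0.06,-0.0085,0,1.3,0],
)

```text
time: 47.6
ee_pos: [0.4565, -0.427, 0.0592]
eef_rot: [-0.705, -0.048, 0.05, 0.706]
ft_force: [0.5, 0.4, -0.2]
width: 0.0506
```

Run:
```python
from plan import *
stat(); plan([.4586,-.4282,.0122],8)
```

```text
t 47.6 pos [ 0.4565 -0.427   0.0592] xyaw 7.96 tilt 0.21 F [ 0.5  0.4 -0.2] w 0.0506 q [ 0.06  0.6   0.83  1.67 -0.49  1.09  1.18]
d [0.002, 0.0469, -0.0016] rot [-0.15, -0.04, -0.15] n>= 0.8
```

Emit:
arm_command(
  deltas=[0.001,0.02,-0.0015,0,0,0,0.001,0.035,-0.0015,0,0,0,0.001,0.047,-0.0015,0,0,0,0.001,0.047,-0.0015,0,0,0,0.001,0.047,-0.0015,0,0,0],
)

```text
time: 48.22
ee_pos: [0.4586, -0.4298, 0.0149]
eef_rot: [0.706, 0.049, -0.049, -0.705]
ft_force: [-0.1, -0.7, 0.6]
width: 0.0505
```

Emit:
arm_command(
  deltas=[0,0,0,0,0,0,0,0,0,0,0,0,0,0,0,0,0,0,0,0,0,0,0,0,0,0,0,0,0,0],
  hand=0.3,
)

```text
time: 48.85
ee_pos: [0.4587, -0.4296, 0.0149]
eef_rot: [0.705, 0.049, -0.049, -0.705]
ft_force: [-0.1, 0.7, 5.3]
width: 0.0371
```

Emit:
arm_command(
  deltas=[0,-0.02,0,0,0,0,0,-0.07,0,0,0,0,0,-0.13,0,0,0,0,0,-0.19,0,0,0,0,0,-0.21,0,0,0,0,0,-0.21,0,0,0,0],
  hand=0.2,
)

```text
time: 49.6
ee_pos: [0.4587, -0.4298, 0.2258]
eef_rot: [0.706, 0.05, -0.048, -0.705]
ft_force: [-0.1, 0.0, -0.9]
width: 0.0372
```

Run:
```python
from plan import *
stat(); plan([.5059,.0979,.22],8)
```

```text
t 49.6 pos [ 0.4587 -0.4298  0.2258] xyaw 7.94 tilt 0.12 F [-0.1  0.  -0.9] w 0.0372 q [ 0.    0.46  0.93  1.49 -0.37  1.38  1.09]
d [0.1196, 0.0054, 0.5162] rot [0.07, -0.06, 0.1] n>= 8.5
```

Emit:
arm_command(
  deltas=[0.014,0,0.06,0,0,0,0.028,0,0.12,0,0,0,0.042,0,0.18,0,0,0,0.056,0,0.24,0,0,0,0.07,0,0.3,0,0,0,0.084,0,0.36,0,0,0,0.098,0,0.42,0,0,0,0.11,0,0.48,0,0,0],
)

```text
time: 50.6
ee_pos: [0.4999, 0.0634, 0.2228]
eef_rot: [0.706, 0.048, -0.05, -0.705]
ft_force: [1.3, -0.4, -1.1]
width: 0.0373
```

Run:
```python
from plan import *
stat(); plan([.506,.0967,.14],8)
```

```text
t 50.6 pos [0.4999 0.0634 0.2228] xyaw 7.99 tilt 0.14 F [ 1.3 -0.4 -1.1] w 0.0373 q [-0.91  0.05  0.73  1.81 -0.04  1.3  -0.03]
d [0.0109, 0.0828, 0.0322] rot [0.01, -0.01, -0.14] n>= 1.4
```

Emit:
arm_command(
  deltas=[0.01,0.01,0.025,0,0,0,0.01,0.04,0.029,0,0,0,0.01,0.07,0.029,0,0,0,0.01,0.083,0.029,0,0,0,0.01,0.083,0.029,0,0,0,0.01,0.083,0.029,0,0,0],
)

```text
time: 51.35
ee_pos: [0.5075, 0.0912, 0.1423]
eef_rot: [-0.705, -0.049, 0.049, 0.706]
ft_force: [-1.2, -0.7, -0.1]
width: 0.0374
```

Run:
```python
from plan import *
stat(); plan([.506,.0967,.072],8)
```

```text
t 51.35 pos [0.5075 0.0912 0.1423] xyaw 7.93 tilt 0.05 F [-1.2 -0.7 -0.1] w 0.0374 q [-0.91  0.17  0.71  1.88 -0.12  1.13 -0.01]
d [-0.0008, 0.0703, 0.0056] rot [-0.02, -0.07, 0.05] n>= 1.1
```

Emit:
arm_command(
  deltas=[-0.001,0.02,0.0055,0,0,0,-0.001,0.045,0.0055,0,0,0,-0.001,0.065,0.0055,0,0,0,-0.001,0.07,0.0055,0,0,0,-0.001,0.07,0.0055,0,0,0],
)

```text
time: 51.98
ee_pos: [0.5058, 0.0966, 0.0723]
eef_rot: [-0.705, -0.049, 0.049, 0.706]
ft_force: [0.2, -0.3, -0.1]
width: 0.0375
```

Run:
```python
from look import *; o=snap("h3",("scene",))
from plan import *
stat(); plan([.506,.0967,.0449],8)
a=cv2.imread("pics/h3_scene.png")[110:260,340:480]
cv2.imwrite("pics/x8.png",cv2.resize(a,None,fx=4,fy=4))
```

```text
t 52.02 pos [0.506  0.0967 0.0726] xyaw 7.94 tilt 0.08 F [ 0.1  0.1 -1. ] w 0.0375 q [-0.88  0.27  0.68  1.95 -0.21  0.99  0.04]
d [-0.0, 0.0277, 0.0] rot [-0.03, -0.06, 0.08] n>= 0.4
```

View pics/x8.png

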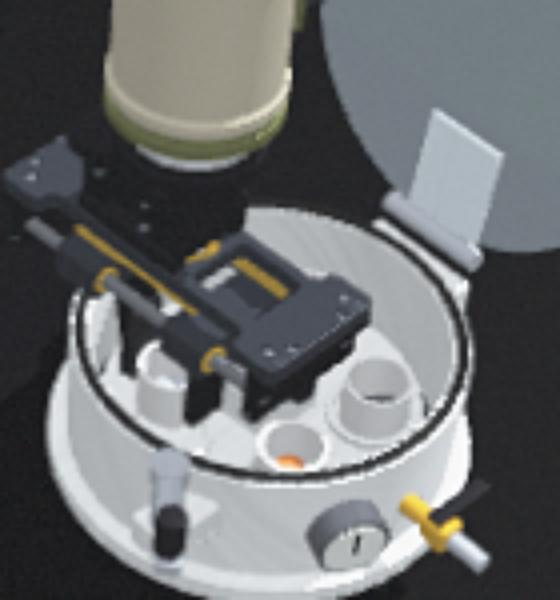

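Emit:
arm_command(
  deltas=[0,0.01,0,0,0,0,0,0.018,0,0,0,0,0,0.024,0,0,0,0,0,0.027,0,0,0,0,0,0.028,0,0,0,0,0,0.028,0,0,0,0],
)

```text
time: 52.78
ee_pos: [0.5052, 0.0961, 0.0441]
eef_rot: [-0.705, -0.049, 0.049, 0.705]
ft_force: [-4.5, -1.9, 10.2]
width: 0.0373
```

Emit:
arm_command(
  deltas=[0,0.0005,0,0,0,0,0,0.001,0,0,0,0],
)

```text
time: 53.02
ee_pos: [0.5053, 0.0959, 0.0435]
eef_rot: [-0.705, -0.049, 0.049, 0.705]
ft_force: [-7.2, -4.5, 17.5]
width: 0.0373
```

Emit:
arm_command(
  deltas=[0,-0.001,0,0,0,0,0,-0.001,0,0,0,0,0,-0.001,0,0,0,0],
  hand=0.54,
)

```text
time: 53.4
ee_pos: [0.5053, 0.0966, 0.0435]
eef_rot: [-0.705, -0.049, 0.049, 0.705]
ft_force: [0.3, 0.9, -0.7]
width: 0.0465
```

Emit:
arm_command(
  deltas=[0,-0.02,0,0,0,0,0,-0.06,0,0,0,0,0,-0.12,0,0,0,0,0,-0.17,0,0,0,0,0,-0.18,0,0,0,0],
)

```text
time: 54.02
ee_pos: [0.5068, 0.0968, 0.2267]
eef_rot: [-0.705, -0.051, 0.047, 0.706]
ft_force: [-0.1, 0.4, -0.1]
width: 0.0469
```

Run:
```python
from look import *; o=snap("h4",("scene",))
from plan import *
stat(); plan([.4212,-.3562,.22],-35)
a=cv2.imread("pics/h4_scene.png")[110:260,340:480]
cv2.imwrite("pics/x8.png",cv2.resize(a,None,fx=4,fy=4))
```

```text
t 54.08 pos [0.5064 0.0969 0.226 ] xyaw 7.95 tilt 0.23 F [1.  0.1 1.1] w 0.0471 q [-0.96  0.08  0.72  1.78 -0.06  1.3  -0.08]
d [-0.1471, 0.0047, -0.437] rot [-0.18, 42.95, 0.16] n>= 7.4
```

View pics/x8.png

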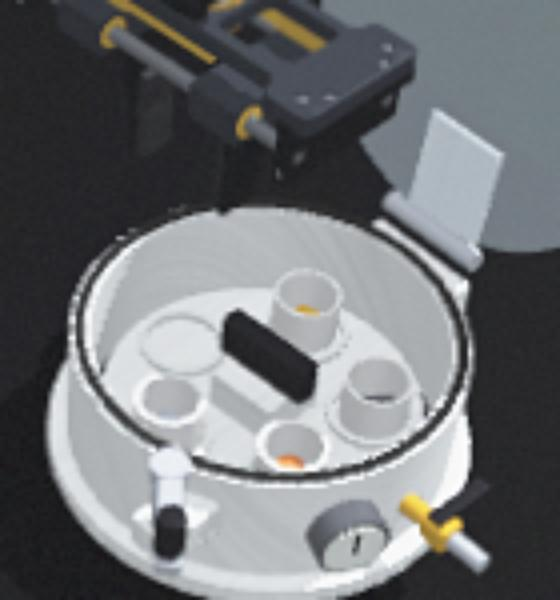

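Four are in. Last cup: E.

Emit:
arm_command(
  deltas=[-0.02,0,-0.055,0,6,0,-0.04,0,-0.11,0,12,0,-0.06,0,-0.165,0,18,0,-0.08,0,-0.22,0,24,0,-0.1,0,-0.275,0,30,0,-0.12,0,-0.33,0,36,0,-0.135,0,-0.385,0,42,0,-0.146,0,-0.425,0,43,0],
  hand=0.58,
)

```text
time: 55.08
ee_pos: [0.4184, -0.3465, 0.2223]
eef_rot: [0.674, -0.214, 0.214, -0.674]
ft_force: [0.3, 0.4, 0.6]
width: 0.0503
```

Run:
```python
from look import *; o=snap("i1",("scene",))
from plan import *
stat(); plan([.4212,-.3562,.08],-35)
```

```text
t 55.12 pos [ 0.416  -0.3512  0.2221] xyaw -35.49 tilt 0.23 F [-4.   1.5  0.2] w 0.0506 q [-0.37  0.27  1.17  1.72 -0.26  1.32  0.23]
d [0.0072, 0.1421, -0.0005] rot [0.23, -0.49, -0.02] n>= 2.3
```

View pics/i1_scene.png

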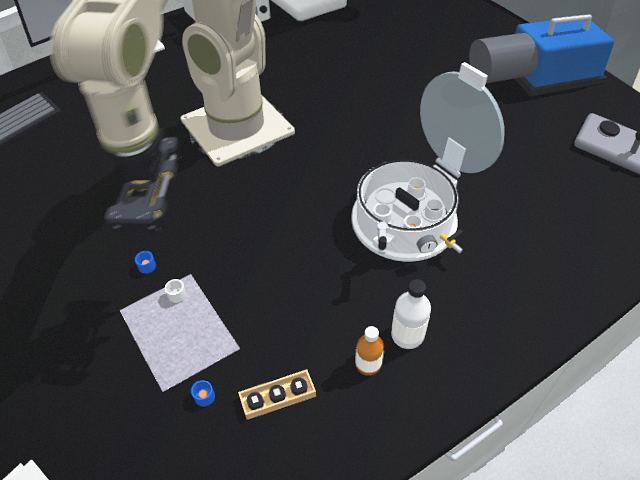

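Emit:
arm_command(
  deltas=[0.003,0.04,0,0,0,0,0.003,0.09,0,0,0,0,0.003,0.13,0,0,0,0,0.003,0.142,0,0,0,0,0.003,0.142,0,0,0,0],
)

```text
time: 55.75
ee_pos: [0.4214, -0.3464, 0.0813]
eef_rot: [0.674, -0.214, 0.213, -0.674]
ft_force: [0.7, 0.5, 1.4]
width: 0.0506
```

Run:
```python
from plan import *
stat(); plan([.4212,-.3562,.0125],-35)
```

```text
t 55.75 pos [ 0.4214 -0.3464  0.0813] xyaw -35.09 tilt 0.08 F [0.7 0.5 1.4] w 0.0506 q [-0.23  0.45  1.02  1.87 -0.44  1.07  0.36]
d [0.0056, 0.0688, -0.0081] rot [0.04, -0.09, -0.07] n>= 1.1
```

Emit:
arm_command(
  deltas=[0.0056,0.01,-0.008,0,0,0,0.0056,0.03,-0.008,0,0,0,0.0056,0.055,-0.008,0,0,0,0.0056,0.068,-0.008,0,0,0,0.0056,0.068,-0.008,0,0,0,0.0056,0.068,-0.008,0,0,0],
)

```text
time: 56.5
ee_pos: [0.4222, -0.3564, 0.0143]
eef_rot: [0.674, -0.213, 0.213, -0.674]
ft_force: [-0.0, 0.3, 0.3]
width: 0.0507
```

Emit:
arm_command(
  deltas=[0,0,0,0,0,0,0,0,0,0,0,0,0,0,0,0,0,0,0,0,0,0,0,0,0,0,0,0,0,0],
  hand=0.3,
)

```text
time: 57.12
ee_pos: [0.4221, -0.3561, 0.0139]
eef_rot: [-0.674, 0.213, -0.213, 0.674]
ft_force: [-1.1, 1.6, 5.8]
width: 0.0371
```

Emit:
arm_command(
  deltas=[0,-0.02,0,0,0,0,0,-0.07,0,0,0,0,0,-0.13,0,0,0,0,0,-0.19,0,0,0,0,0,-0.21,0,0,0,0,0,-0.21,0,0,0,0],
  hand=0.2,
)

```text
time: 57.88
ee_pos: [0.4222, -0.3563, 0.2246]
eef_rot: [-0.674, 0.212, -0.214, 0.674]
ft_force: [-0.2, 0.5, -1.5]
width: 0.0372
```

Run:
```python
from plan import *
stat(); plan([.4543,.1461,.22],-80)
```

```text
t 57.88 pos [ 0.4222 -0.3563  0.2246] xyaw -35.05 tilt 0.13 F [-0.2  0.5 -1.5] w 0.0372 q [-0.34  0.3   1.16  1.7  -0.28  1.33  0.26]
d [-0.2623, 0.0045, 0.4297] rot [-0.1, 44.95, 0.09] n>= 8.1
```

Emit:
arm_command(
  deltas=[-0.03,0,0.05,0,5.6,0,-0.06,0,0.1,0,11.2,0,-0.09,0,0.15,0,17,0,-0.12,0,0.2,0,22.5,0,-0.15,0,0.25,0,28,0,-0.18,0,0.3,0,34,0,-0.215,0,0.35,0,40,0,-0.24,0,0.395,0,45,0],
)

```text
time: 58.88
ee_pos: [0.4484, 0.0698, 0.222]
eef_rot: [0.541, -0.456, 0.455, -0.54]
ft_force: [2.2, 0.3, -0.8]
width: 0.037
```

Emit:
arm_command(
  deltas=[0,0,0,0,0,0,0,0,0,0,0,0],
)

```text
time: 59.12
ee_pos: [0.4489, 0.0674, 0.2221]
eef_rot: [0.543, -0.455, 0.454, -0.541]
ft_force: [0.1, -0.3, -1.1]
width: 0.0371
```

Run:
```python
from plan import *
stat(); plan([.4543,.1461,.14],-80)
```

```text
t 59.12 pos [0.4489 0.0674 0.2221] xyaw -80.02 tilt 0.17 F [ 0.1 -0.3 -1.1] w 0.0371 q [-0.98 -0.1   0.69  1.92  0.07  1.31 -1.7 ]
d [-0.0767, 0.082, 0.0192] rot [0.15, -0.02, 0.08] n>= 1.8
```

Emit:
arm_command(
  deltas=[-0.05,0,0.012,0,0,0,-0.077,0.01,0.019,0,0,0,-0.077,0.04,0.019,0,0,0,-0.077,0.07,0.019,0,0,0,-0.077,0.082,0.019,0,0,0,-0.077,0.082,0.019,0,0,0,-0.077,0.082,0.019,0,0,0],
)

```text
time: 60.0
ee_pos: [0.4558, 0.147, 0.1426]
eef_rot: [-0.541, 0.455, -0.455, 0.542]
ft_force: [0.0, -0.0, -1.6]
width: 0.0372
```

Run:
```python
from plan import *
stat(); plan([.4543,.1461,.072],-80)
```

```text
t 60.0 pos [0.4558 0.147  0.1426] xyaw -80.09 tilt 0.09 F [ 0.  -0.  -1.6] w 0.0372 q [-1.03  0.06  0.65  1.97 -0.04  1.12 -1.76]
d [0.0007, 0.0706, -0.0017] rot [-0.08, -0.09, -0.04] n>= 1.1
```

Emit:
arm_command(
  deltas=[0.0005,0.02,-0.0015,0,0,0,0.0005,0.045,-0.0015,0,0,0,0.0005,0.065,-0.0015,0,0,0,0.0005,0.07,-0.0015,0,0,0,0.0005,0.07,-0.0015,0,0,0],
)

```text
time: 60.62
ee_pos: [0.4542, 0.1465, 0.0723]
eef_rot: [-0.541, 0.455, -0.455, 0.542]
ft_force: [-0.3, -0.5, -0.1]
width: 0.037
```

Run:
```python
from look import *; o=snap("i3",("scene",))
from plan import *
stat(); plan([.4543,.1461,.0439],-80)
a=cv2.imread("pics/i3_scene.png")[110:260,340:480]
cv2.imwrite("pics/x8.png",cv2.resize(a,None,fx=4,fy=4))
```

```text
t 60.67 pos [0.4544 0.1466 0.0726] xyaw -80.06 tilt 0.08 F [-0.4  0.3 -0.7] w 0.0376 q [-1.    0.17  0.64  2.04 -0.12  0.97 -1.69]
d [0.0005, 0.0287, -0.0002] rot [-0.08, -0.06, -0.04] n>= 0.5
```

View pics/x8.png

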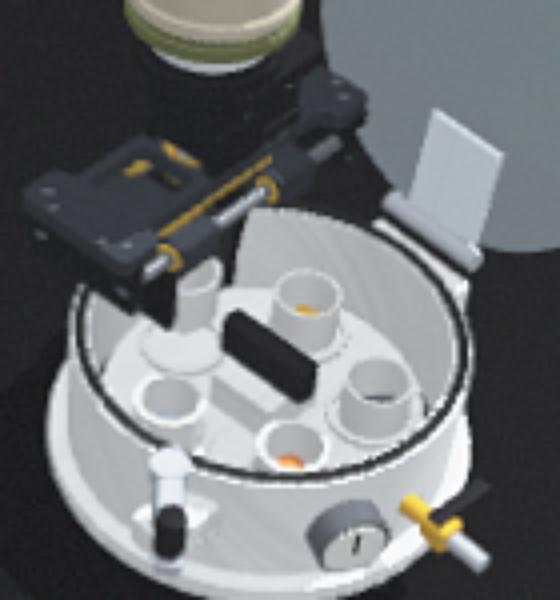

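Emit:
arm_command(
  deltas=[0,0.01,0,0,0,0,0,0.018,0,0,0,0,0,0.025,0,0,0,0,0,0.028,0,0,0,0,0,0.0285,0,0,0,0,0,0.0285,0,0,0,0],
)

```text
time: 61.42
ee_pos: [0.4537, 0.1465, 0.0434]
eef_rot: [0.541, -0.455, 0.455, -0.541]
ft_force: [-3.2, -1.6, 7.7]
width: 0.0372
```

Emit:
arm_command(
  deltas=[0,0.0005,0,0,0,0,0,0.0005,0,0,0,0],
)

```text
time: 61.68
ee_pos: [0.4536, 0.1465, 0.0431]
eef_rot: [0.541, -0.455, 0.454, -0.541]
ft_force: [-6.0, -1.0, 11.2]
width: 0.0372
```

Emit:
arm_command(
  deltas=[0,-0.001,0,0,0,0,0,-0.001,0,0,0,0,0,-0.001,0,0,0,0],
  hand=0.54,
)

```text
time: 62.05
ee_pos: [0.4538, 0.1463, 0.0435]
eef_rot: [0.541, -0.455, 0.455, -0.541]
ft_force: [-0.3, 0.5, -0.3]
width: 0.0471
```

Emit:
arm_command(
  deltas=[0,-0.02,0,0,0,0,0,-0.06,0,0,0,0,0,-0.12,0,0,0,0,0,-0.17,0,0,0,0,0,-0.18,0,0,0,0],
)

```text
time: 62.68
ee_pos: [0.4552, 0.1469, 0.2266]
eef_rot: [-0.54, 0.454, -0.455, 0.543]
ft_force: [-0.1, -0.1, -0.9]
width: 0.0468
```

Run:
```python
from plan import *
stat(); plan([.42,-.08,.30],-10)
```

```text
t 62.67 pos [0.4552 0.1469 0.2266] xyaw -80.06 tilt 0.31 F [-0.1 -0.1 -0.9] w 0.0468 q [-1.06 -0.03  0.65  1.86  0.02  1.3  -1.81]
d [0.2172, -0.0743, -0.0734] rot [-0.33, -70.06, 0.03] n>= 6.5
```

Emit:
arm_command(
  deltas=[0.05,-0.03,-0.015,0,-10,0,0.1,-0.05,-0.03,0,-20,0,0.15,-0.07,-0.05,0,-30,0,0.2,-0.07,-0.07,0,-40,0,0.217,-0.074,-0.073,0,-50,0,0.217,-0.074,-0.073,0,-60,0,0.217,-0.074,-0.073,0,-70,0,0.217,-0.074,-0.073,0,-75,0],
  hand=0,
)

```text
time: 63.68
ee_pos: [0.419, -0.0799, 0.2967]
eef_rot: [0.706, -0.03, 0.029, -0.706]
ft_force: [-0.4, 0.2, -0.3]
width: 0.0007
```

Run:
```python
from look import *; from geo import *; o=snap("j")
from plan import *
stat()
t=o["top"];S=4
big=cv2.resize(cv2.cvtColor(t["image"],cv2.COLOR_RGB2BGR),None,fx=S,fy=S,interpolation=cv2.INTER_CUBIC)
def pl(P,c): cv2.polylines(big,[np.round((proj(t,P)+.5)*S-.5).astype(int)],True,c,1)
for k in range(5):
    a=np.radians(47+72*k); pl(circ([.5145+.06*np.cos(a),.1558+.06*np.sin(a),.064],.019),(0,0,255))
cv2.imwrite("pics/x6.png",big[190*S:325*S,140*S:285*S])
```

```text
t 63.77 pos [ 0.419  -0.0798  0.2969] xyaw -4.96 tilt 0.05 F [ 0.2  0.3 -0.1] w 0.0006 q [-1.11 -0.42  0.92  1.86  0.33  1.55 -0.32]
```

View pics/x6.png

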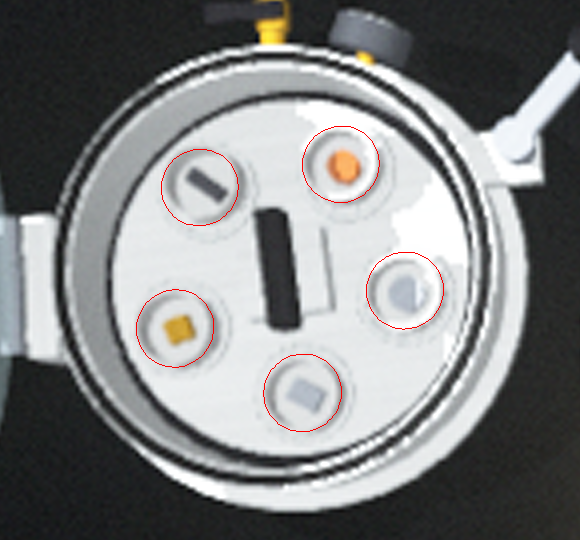

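View pics/j_scene.png

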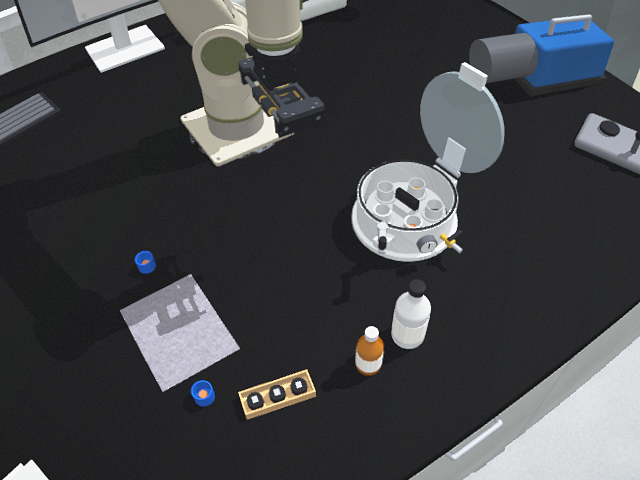

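Run:
```python
from plan import *
plan([.47,0.05,.44],5.5);plan([.49,.42,.44],5.5)
```

```text
d [0.0394, -0.1432, 0.1337] rot [-0.01, -10.46, -0.05] n>= 3.2
d [0.0273, -0.1431, 0.5041] rot [-0.01, -10.46, -0.05] n>= 8.4
```

Emit:
arm_command(
  deltas=[0.015,-0.04,0.03,0,-2,0,0.03,-0.08,0.06,0,-4,0,0.04,-0.12,0.1,0,-6,0,0.04,-0.143,0.14,0,-8,0,0.037,-0.143,0.2,0,-10.4,0,0.035,-0.143,0.26,0,-10.4,0,0.033,-0.143,0.32,0,-10.4,0,0.032,-0.143,0.36,0,-10.4,0],
)

```text
time: 64.78
ee_pos: [0.4824, 0.2794, 0.4388]
eef_rot: [0.707, 0.033, -0.034, -0.706]
ft_force: [-0.0, 0.0, -0.3]
width: 0.0008
```

Run:
```python
from look import *; o=snap("k1",("scene",))
from plan import *
stat(); plan([.49,.41,.44],5.5)
```

```text
t 64.83 pos [0.4812 0.2848 0.4376] xyaw 5.72 tilt 0.2 F [-2.3  4.4 -0.9] w 0.0004 q [-1.37  0.22  0.96  1.25 -0.18  1.76 -0.36]
d [0.0212, -0.0028, 0.1237] rot [0.13, 0.22, -0.15] n>= 2.0
```

View pics/k1_scene.png

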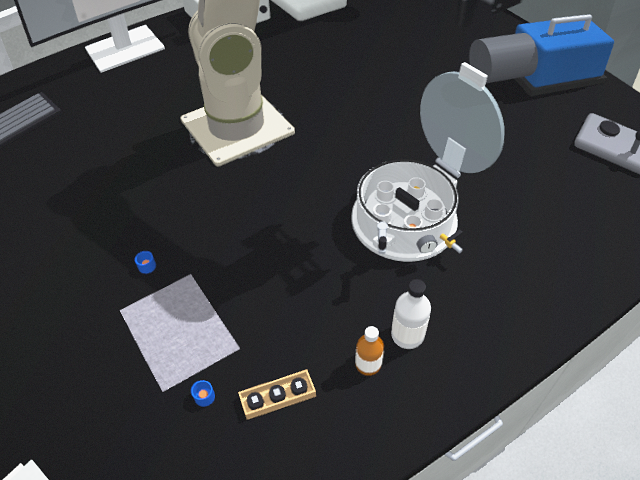

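Emit:
arm_command(
  deltas=[0.01,0,0.05,0,0,0,0.02,0,0.1,0,0,0,0.021,0,0.124,0,0,0,0.021,0.02,0.124,0,0,0,0.021,0.06,0.124,0,0,0,0.021,0.1,0.124,0,0,0,0.021,0.13,0.124,0,0,0,0.021,0.13,0.124,0,0,0],
)

```text
time: 65.82
ee_pos: [0.4913, 0.4007, 0.308]
eef_rot: [0.707, 0.031, -0.034, -0.705]
ft_force: [-0.5, 0.2, 1.1]
width: 0.0007
```

Run:
```python
from look import *; o=snap("k2")
from plan import *
stat(); plan([.494,.3566,.30],5.5)
```

```text
t 65.92 pos [0.4926 0.4011 0.3112] xyaw 5.28 tilt 0.02 F [-0.   0.1  1.2] w 0.0002 q [-1.39  0.43  0.9   1.32 -0.33  1.55 -0.43]
d [-0.0027, 0.0112, -0.0445] rot [-0.0, -0.22, 0.02] n>= 0.7
```

View pics/k2_scene.png

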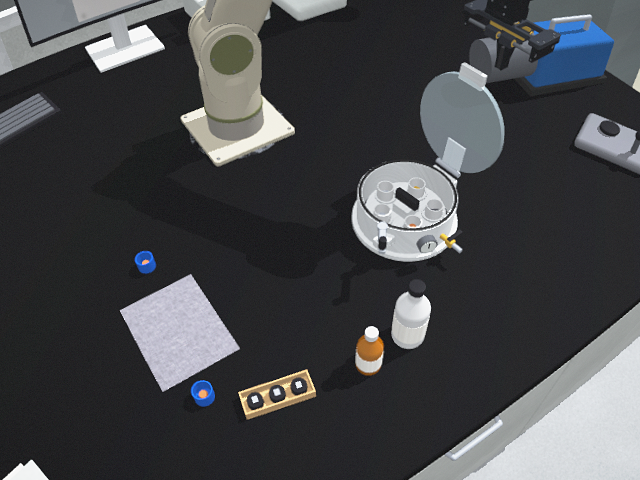

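View pics/k2_top.png

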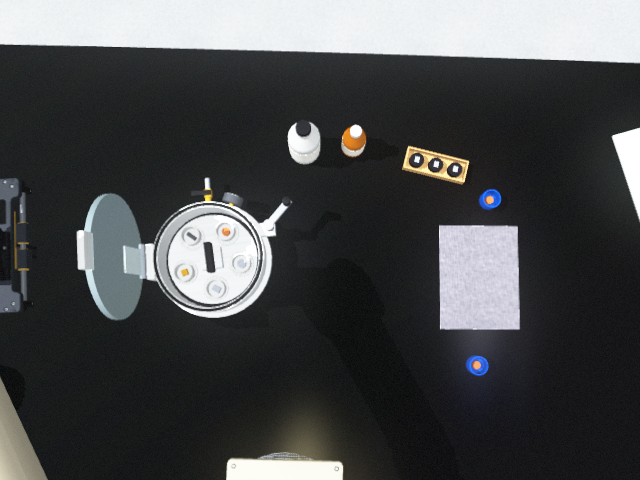

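```bash
cat > arc.py <<'E'
from plan import *
def arc(ths,d=.222,over=0.0):
    st=r.read_state(); h=np.array([-.0958,.9954]); Y0=(st["ee_pos"][:2]-[.5132,.1575])@h; z0=st["ee_pos"][2]
    print("Y0",Y0.round(4),"z0",z0.round(4))
    for t in ths:
        y=.12-d*np.cos(t)+.013*np.sin(t)+.0095; z=.088+d*np.sin(t)+.013*np.cos(t)
        if t>np.pi/2: y+=(.25-d)*-np.cos(t)
        n=np.array([np.sin(t),np.cos(t)])
        print("th",round(t,2),"dy",round(z0-z,4),"dz",round(y-Y0,4))
E
python3 -c "
from arc import *
arc([1.675,1.6,1.5,1.4,1.3,1.2,1.1,1.0,.9,.8])"
```

```text
Y0 0.2445 z0 0.3112
th 1.68 dy 0.0038 dz -0.0761
th 1.6 dy 0.0017 dz -0.0947
th 1.5 dy 0.0009 dz -0.1177
th 1.4 dy 0.0023 dz -0.1399
th 1.3 dy 0.0058 dz -0.1619
th 1.2 dy 0.0116 dz -0.1833
th 1.1 dy 0.0195 dz -0.2041
th 1.0 dy 0.0294 dz -0.224
th 0.9 dy 0.0413 dz -0.2428
th 0.8 dy 0.0549 dz -0.2603
```

Emit:
arm_command(
  deltas=[0,0.003,-0.04,0,0,0,0,0.003,-0.06,0,0,0,0,0.003,-0.076,0,0,0,0,0.002,-0.095,0,0,0,0,0.001,-0.11,0,0,0,0,0.001,-0.12,0,0,0],
)

```text
time: 66.68
ee_pos: [0.5038, 0.2814, 0.31]
eef_rot: [-0.706, -0.033, 0.033, 0.707]
ft_force: [2.1, 3.8, 1.5]
width: 0.0005
```

Run:
```python
from look import *; o=snap("l1",("scene",))
from arc import *
stat(); arc([1.5,1.4,1.3,1.2,1.1,1,.9,.8,.7,.6,.5])
cv2.imwrite("pics/x8.png",cv2.resize(cv2.imread("pics/l1_scene.png")[0:250,330:560],None,fx=2.4,fy=2.4))
```

```text
t 66.72 pos [0.504  0.2799 0.31  ] xyaw 5.26 tilt 0.04 F [1.2 2.  1.4] w 0.0005 q [-1.37  0.26  0.97  1.49 -0.22  1.5  -0.31]
Y0 0.1227 z0 0.31
th 1.5 dy -0.0004 dz 0.0041
th 1.4 dy 0.001 dz -0.0181
th 1.3 dy 0.0046 dz -0.0401
th 1.2 dy 0.0104 dz -0.0615
th 1.1 dy 0.0182 dz -0.0823
th 1 dy 0.0281 dz -0.1022
th 0.9 dy 0.04 dz -0.121
th 0.8 dy 0.0537 dz -0.1385
th 0.7 dy 0.069 dz -0.1546
th 0.6 dy 0.0859 dz -0.1691
th 0.5 dy 0.1041 dz -0.1818
```

View pics/x8.png

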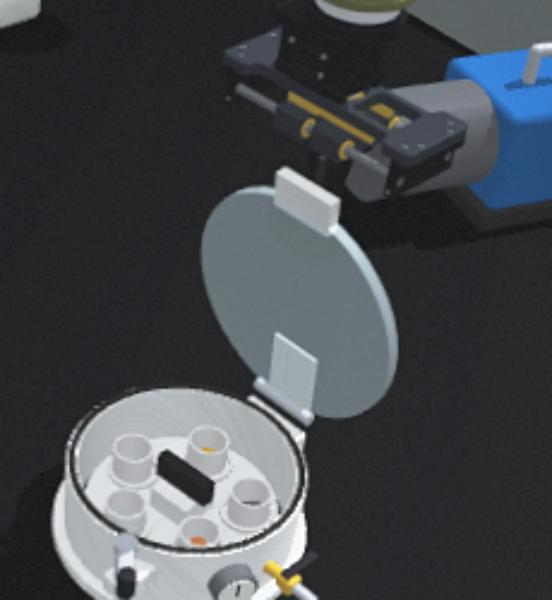

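Emit:
arm_command(
  deltas=[0,0.001,-0.018,0,0,0,0,0.004,-0.04,0,0,0,0,0.01,-0.061,0,0,0,0,0.018,-0.082,0,0,0,0,0.028,-0.102,0,0,0,0,0.04,-0.121,0,0,0,0,0.054,-0.138,0,0,0,0,0.069,-0.155,0,0,0],
)

```text
time: 67.72
ee_pos: [0.5178, 0.1262, 0.2395]
eef_rot: [-0.706, -0.033, 0.033, 0.706]
ft_force: [0.4, 2.6, 0.6]
width: 0.0004
```

Run:
```python
from look import *; o=snap("l2",("scene",))
from arc import *
stat(); arc([.7,.6,.5,.4,.3,.2,.1,0.05,0])
cv2.imwrite("pics/x8.png",cv2.resize(cv2.imread("pics/l2_scene.png")[0:250,330:560],None,fx=2.4,fy=2.4))
```

```text
t 67.78 pos [0.5171 0.1234 0.2377] xyaw 5.19 tilt 0.17 F [-0.4 -3.3 -1.3] w 0.0009 q [-1.25  0.17  1.05  1.73 -0.15  1.34 -0.09]
Y0 -0.0343 z0 0.2377
th 0.7 dy -0.0032 dz 0.0024
th 0.6 dy 0.0136 dz -0.012
th 0.5 dy 0.0319 dz -0.0247
th 0.4 dy 0.0513 dz -0.0356
th 0.3 dy 0.0717 dz -0.0444
th 0.2 dy 0.0929 dz -0.0512
th 0.1 dy 0.1146 dz -0.0558
th 0.05 dy 0.1256 dz -0.0572
th 0 dy 0.1367 dz -0.0582
```

View pics/x8.png

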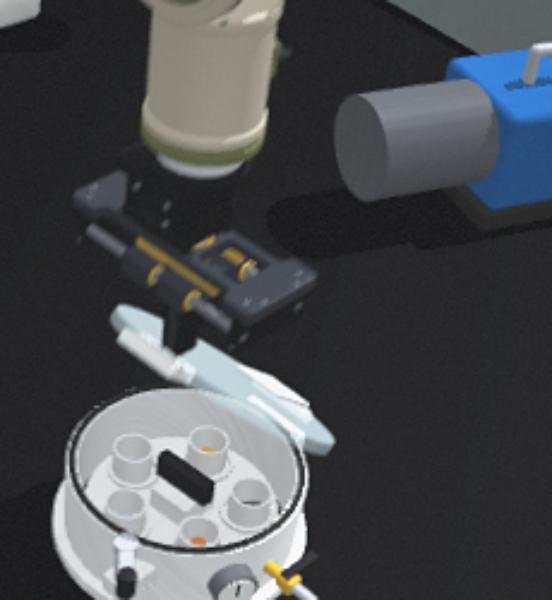

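Emit:
arm_command(
  deltas=[0,0.012,-0.012,0,0,0,0,0.03,-0.025,0,0,0,0,0.05,-0.035,0,0,0,0,0.07,-0.044,0,0,0,0,0.09,-0.051,0,0,0,0,0.11,-0.055,0,0,0,0,0.12,-0.057,0,0,0,0,0.128,-0.057,0,0,0],
)

```text
time: 68.78
ee_pos: [0.5231, 0.07, 0.112]
eef_rot: [0.707, 0.033, -0.033, -0.706]
ft_force: [-0.4, -1.1, 1.6]
width: 0.0005
```

Emit:
arm_command(
  deltas=[0,0.004,0,0,0,0,0,0.008,0,0,0,0,0,0.01,0,0,0,0,0,0.01,0,0,0,0],
)

```text
time: 69.28
ee_pos: [0.5232, 0.0708, 0.1026]
eef_rot: [-0.706, -0.033, 0.033, 0.706]
ft_force: [0.2, 0.5, 0.3]
width: 0.0003
```

Run:
```python
from look import *; o=snap("l3",("scene",))
from arc import *
stat(); arc([0])
cv2.imwrite("pics/x8.png",cv2.resize(cv2.imread("pics/l3_scene.png")[50:270,330:530],None,fx=2.7,fy=2.7))
```

```text
t 69.33 pos [0.5232 0.0709 0.1027] xyaw 5.36 tilt 0.02 F [ 1.1 -0.4 -0.4] w 0.0003 q [-1.06  0.34  0.99  1.9  -0.32  1.07  0.15]
Y0 -0.0872 z0 0.1027
th 0 dy 0.0017 dz -0.0053
```

View pics/x8.png

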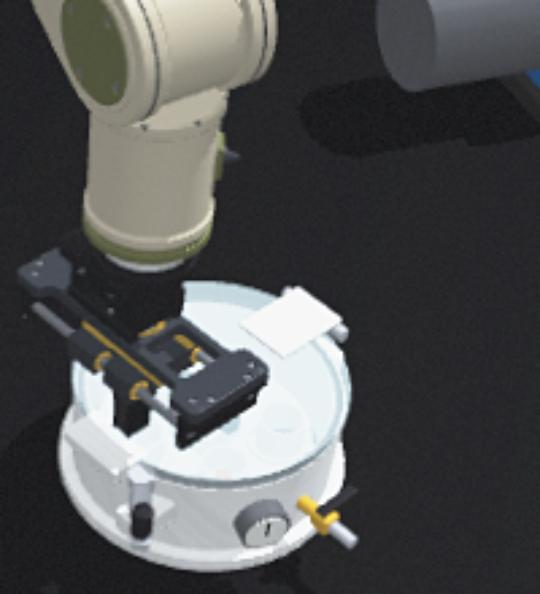

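Press further until firm contact.

Emit:
arm_command(
  deltas=[0,0.001,0,0,0,0,0,0.002,0,0,0,0,0,0.003,0,0,0,0,0,0.004,0,0,0,0],
)

```text
time: 69.82
ee_pos: [0.5235, 0.0708, 0.1011]
eef_rot: [-0.705, -0.033, 0.033, 0.707]
ft_force: [-20.2, 0.0, 48.3]
width: 0.0005
```

Emit:
arm_command(
  deltas=[0,-0.004,0,0,0,0,0,-0.03,0,0,0,0,0,-0.08,0,0,0,0,0,-0.12,0,0,0,0,0,-0.12,0,0,0,0],
)

```text
time: 70.45
ee_pos: [0.5247, 0.0709, 0.2211]
eef_rot: [-0.706, -0.035, 0.032, 0.707]
ft_force: [0.5, 0.8, -0.6]
width: 0.0006
```

Run:
```python
from look import *; o=snap("m1")
from plan import *
stat(); 
a=cv2.imread("pics/m1_scene.png")[100:260,340:500]; b=cv2.imread("pics/m1_top.png")[170:340,140:310]
cv2.imwrite("pics/x8.png",np.hstack([cv2.resize(a,(400,400)),cv2.resize(b,(400,400))]))
x=np.load("cham.npy"); print(x)
```

```text
t 70.55 pos [0.5231 0.0709 0.2183] xyaw 5.37 tilt 0.04 F [-0.1 -0.2 -0.4] w 0.0002 q [-1.18  0.18  1.08  1.77 -0.16  1.3   0.03]
[0.5140161  0.15750698 0.09568185 1.67456565 2.38546935]
```

View pics/x8.png

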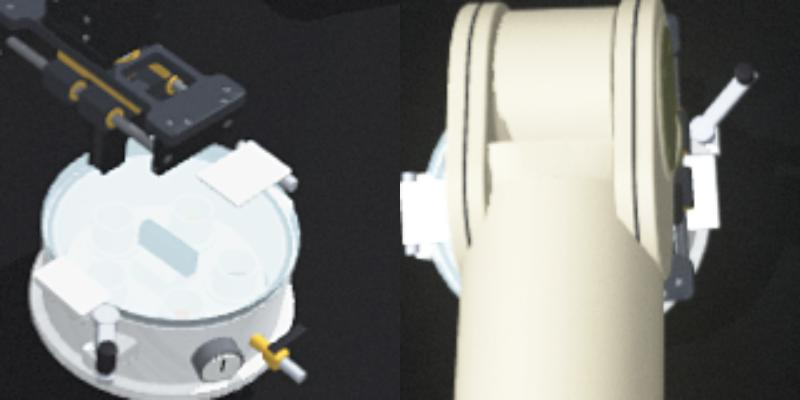

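Run:
```python
from look import *; from geo import *
from plan import *
plan([.6182,.0068,.18],5.5)
o=pickle.load(open("last.pkl","rb"));
for n,uv in (("scene",None),("top",None)):
    d=o[n]; print(n,proj(d,[[.6182,.0068,.139],[.5747,.0409,.113]]).round(1))
b=cv2.imread("pics/m1_top.png")[170:270,250:350]; a=cv2.imread("pics/m1_scene.png")[200:280,350:430]
cv2.imwrite("pics/x8.png",np.hstack([cv2.resize(a,(400,400)),cv2.resize(b,(400,400))]))
```

```text
d [0.0887, 0.0382, -0.0728] rot [-0.04, -0.13, 0.0] n>= 1.9
scene [[381.7 238.8]
 [381.4 225.9]]
top [[286.2 201. ]
 [268.2 225.5]]
```

View pics/x8.png

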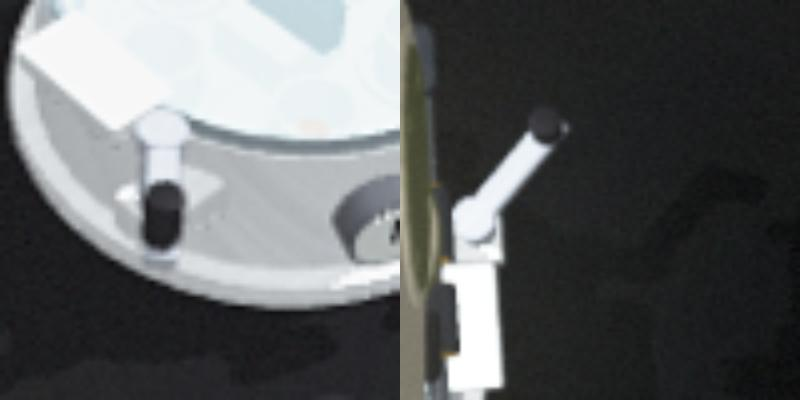

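Emit:
arm_command(
  deltas=[0.045,0,-0.036,0,0,0,0.087,0,-0.072,0,0,0,0.088,0.02,-0.072,0,0,0,0.088,0.038,-0.072,0,0,0,0.088,0.038,-0.072,0,0,0],
  hand=0.42,
  grip_force=8,
)

```text
time: 71.18
ee_pos: [0.6159, 0.0087, 0.1785]
eef_rot: [-0.706, -0.032, 0.035, 0.707]
ft_force: [-0.3, -1.4, 1.1]
width: 0.0353
```

Run:
```python
from look import *; o=snap("m2",("scene",))
from plan import *
stat(); plan([.6182,.0068,.119],5.5)
cv2.imwrite("pics/x8.png",cv2.resize(cv2.imread("pics/m2_scene.png")[120:280,320:480],None,fx=3.5,fy=3.5))
```

```text
t 71.22 pos [0.6166 0.0087 0.1799] xyaw 5.45 tilt 0.11 F [ 1.  -0.4  0.2] w 0.0357 q [-0.83  0.5   1.01  1.58 -0.43  1.3   0.34]
d [0.0015, 0.0608, -0.0021] rot [-0.06, -0.05, -0.09] n>= 1.0
```

View pics/x8.png

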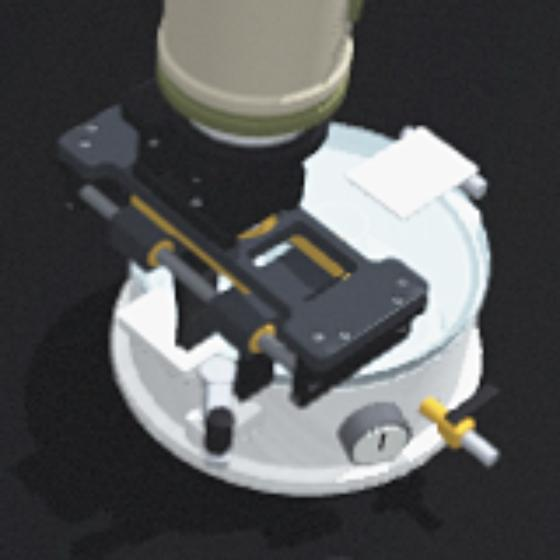

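Emit:
arm_command(
  deltas=[0.001,0.02,-0.002,0,0,0,0.001,0.045,-0.002,0,0,0,0.001,0.061,-0.002,0,0,0,0.001,0.061,-0.002,0,0,0,0.001,0.061,-0.002,0,0,0],
)

```text
time: 71.85
ee_pos: [0.6191, 0.0052, 0.1203]
eef_rot: [-0.706, -0.033, 0.033, 0.706]
ft_force: [-0.4, -0.2, 1.3]
width: 0.0366
```

Run:
```python
from look import *; o=snap("m3",("scene",))
from plan import *
stat(); plan([.6182,.0068,.119],5.5)
cv2.imwrite("pics/x8.png",cv2.resize(cv2.imread("pics/m3_scene.png")[140:280,320:460],None,fx=4,fy=4))
```

```text
t 71.9 pos [0.6192 0.0052 0.1205] xyaw 5.34 tilt 0.08 F [-0.2 -0.3  0.8] w 0.0367 q [-0.79  0.56  0.97  1.64 -0.49  1.2   0.38]
d [-0.0009, 0.0015, 0.0017] rot [-0.01, -0.16, 0.08] n>= 0.0
```

View pics/x8.png

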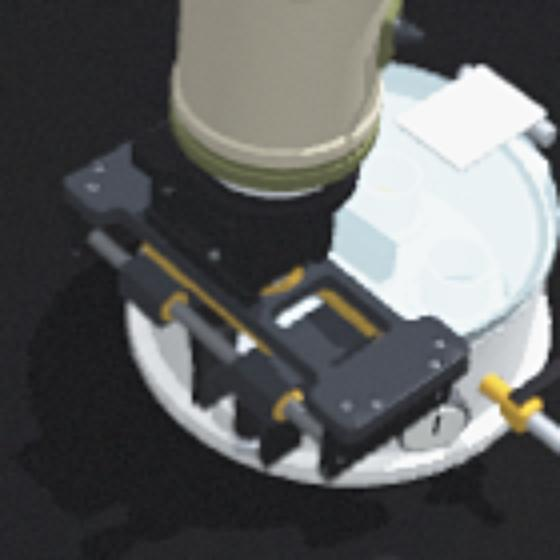

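Grip lies between the fingers. Close gently.

Emit:
arm_command(
  deltas=[0,0.001,0.001,0,0,0,0,0.001,0.001,0,0,0,0,0.001,0.001,0,0,0,0,0.001,0.001,0,0,0,0,0.001,0.001,0,0,0],
  hand=0,
  grip_force=10,
)

```text
time: 72.53
ee_pos: [0.6186, 0.0063, 0.1187]
eef_rot: [-0.706, -0.033, 0.033, 0.706]
ft_force: [-0.9, 0.9, 2.9]
width: 0.0158
```

Run:
```python
from plan import *
stat()
p=r.read_state()["ee_pos"]; M=R.from_quat(r.read_state()["eef_rot"]).as_matrix()
piv=np.array([.5747,.0409])
v=p[:2]-piv; a0=np.degrees(np.arctan2(v[1],v[0]))%360; print("a0",a0,np.linalg.norm(v))
rr=.055
for a in np.arange(a0,185,-10).tolist()+[185.5,182]:
    q=np.r_[piv+rr*np.array([np.cos(np.radians(a)),np.sin(np.radians(a))]),p[2]]
    print(round(a,1),(M.T@(q-p)).round(4))
```

```text
t 72.53 pos [0.6186 0.0063 0.1187] xyaw 5.35 tilt 0.01 F [-0.9  0.9  2.9] w 0.0158 q [-0.79  0.56  0.96  1.64 -0.49  1.2   0.37]
a0 321.79286113174896 0.055875131537729265
321.8 [-0.0006  0.      0.0006]
311.8 [-0.0078 -0.     -0.0057]
301.8 [-0.016  -0.     -0.0107]
291.8 [-0.0249 -0.     -0.0142]
281.8 [-0.0343 -0.     -0.0162]
271.8 [-0.0439 -0.     -0.0164]
261.8 [-0.0534 -0.     -0.015 ]
251.8 [-0.0625 -0.     -0.0119]
241.8 [-0.0709 -0.     -0.0073]
231.8 [-0.0784  0.     -0.0014]
221.8 [-0.0847  0.      0.0058]
211.8 [-0.0897  0.      0.014 ]
201.8 [-0.0932  0.      0.0229]
191.8 [-0.0951  0.      0.0323]
185.5 [-0.0955  0.      0.0384]
182 [-0.0954  0.      0.0417]
```

Emit:
arm_command(
  deltas=[-0.008,0,-0.006,0,0,0,-0.016,0,-0.011,0,0,0,-0.025,0,-0.014,0,0,0,-0.034,0,-0.016,0,0,0,-0.044,0,-0.0165,0,0,0,-0.053,0,-0.015,0,0,0,-0.0625,0,-0.012,0,0,0,-0.071,0,-0.0075,0,0,0],
)

```text
time: 73.53
ee_pos: [0.5487, -0.0084, 0.1189]
eef_rot: [0.707, 0.033, -0.032, -0.706]
ft_force: [4.3, -1.8, 2.1]
width: 0.0152
```

Run:
```python
from plan import *
stat()
p=r.read_state()["ee_pos"]; M=R.from_quat(r.read_state()["eef_rot"]).as_matrix()
piv=np.array([.5747,.0409])
v=p[:2]-piv; a0=np.degrees(np.arctan2(v[1],v[0]))%360; print("a0",a0,np.linalg.norm(v))
rr=.055
for a in np.arange(230,185,-10).tolist()+[185.5,182]:
    q=np.r_[piv+rr*np.array([np.cos(np.radians(a)),np.sin(np.radians(a))]),p[2]]
    print(round(a,1),(M.T@(q-p)).round(4))
```

```text
t 73.53 pos [ 0.5487 -0.0084  0.1189] xyaw 5.29 tilt 0.09 F [ 4.3 -1.8  2.1] w 0.0152 q [-0.93  0.4   1.05  1.84 -0.38  1.13  0.35]
a0 242.23742989460706 0.05576365164803073
230 [-0.0087 -0.      0.008 ]
220 [-0.0148 -0.      0.0154]
210 [-0.0196 -0.      0.0237]
200 [-0.0228 -0.0001  0.0328]
190 [-0.0244 -0.0001  0.0422]
185.5 [-0.0246 -0.0001  0.0465]
182 [-0.0245 -0.0001  0.0499]
```

Emit:
arm_command(
  deltas=[-0.0087,0,0.008,0,0,0,-0.015,0,0.0155,0,0,0,-0.0196,0,0.0237,0,0,0,-0.0228,0,0.0328,0,0,0,-0.0244,0,0.0422,0,0,0,-0.0245,0,0.048,0,0,0,-0.0245,0,0.05,0,0,0,-0.0245,0,0.05,0,0,0],
)

```text
time: 74.53
ee_pos: [0.5201, 0.0368, 0.1187]
eef_rot: [0.708, 0.033, -0.032, -0.705]
ft_force: [6.6, -13.2, -1.6]
width: 0.0159
```

Run:
```python
from look import *; o=snap("n1",("scene",))
from plan import *
stat()
p=r.read_state()["ee_pos"]; v=p[:2]-[.5747,.0409]; print(np.degrees(np.arctan2(v[1],v[0]))%360,np.linalg.norm(v))
cv2.imwrite("pics/x8.png",cv2.resize(cv2.imread("pics/n1_scene.png")[120:260,340:480],None,fx=4,fy=4))
```

```text
t 74.58 pos [0.52   0.0368 0.1187] xyaw 5.22 tilt 0.25 F [  6.8 -13.   -1.8] w 0.0158 q [-1.09  0.32  1.1   1.91 -0.32  1.1   0.22]
184.27745827615547 0.054810094416179414
```

View pics/x8.png

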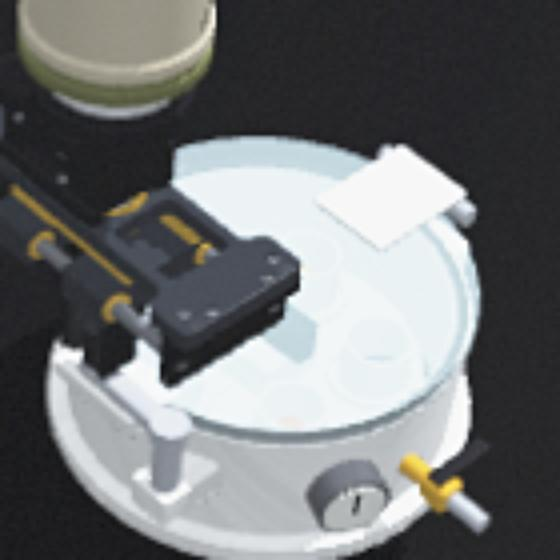

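Emit:
arm_command(
  deltas=[0,0,-0.002,0,0,0,0,0,-0.002,0,0,0],
)

```text
time: 74.82
ee_pos: [0.5201, 0.0366, 0.1187]
eef_rot: [0.707, 0.033, -0.032, -0.706]
ft_force: [5.6, -6.9, 0.0]
width: 0.0153
```

Emit:
arm_command(
  deltas=[0,0,0,0,0,0,0,0,0,0,0,0,0,0,0,0,0,0,0,0,0,0,0,0],
  hand=0.42,
)

```text
time: 75.32
ee_pos: [0.5195, 0.038, 0.1185]
eef_rot: [-0.706, -0.033, 0.033, 0.706]
ft_force: [-0.3, -0.5, 0.1]
width: 0.0361
```

Emit:
arm_command(
  deltas=[0,-0.02,0,0,0,0,0,-0.06,0,0,0,0,0,-0.12,0,0,0,0,0,-0.16,-0.03,0,0,0,0,-0.17,-0.09,0,0,0,0,-0.17,-0.15,0,0,0,0,-0.17,-0.2,0,0,0,0,-0.17,-0.2,0,0,0],
)

```text
time: 76.32
ee_pos: [0.5367, -0.1678, 0.2901]
eef_rot: [0.707, 0.03, -0.029, -0.706]
ft_force: [0.6, 0.4, 0.6]
width: 0.0364
```

Run:
```python
from look import *; o=snap("n2")
from plan import *
stat()
a=cv2.imread("pics/n2_scene.png")[120:260,340:480]; b=cv2.imread("pics/n2_top.png")[180:330,130:290]
cv2.imwrite("pics/x8.png",np.hstack([cv2.resize(a,(400,400)),cv2.resize(b,(400,400))]))
```

```text
t 76.42 pos [ 0.5382 -0.1623  0.2895] xyaw 5.22 tilt 0.03 F [ 0.2  0.  -0.2] w 0.0365 q [-0.76  0.3   1.21  1.57 -0.29  1.47  0.56]
```

View pics/x8.png

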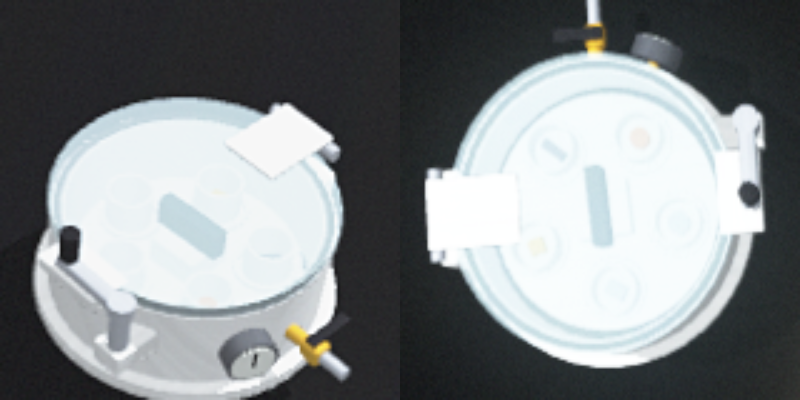

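Run:
```python
from look import *; from geo import *; from fit1 import model
o=pickle.load(open("last.pkl","rb")); t=o["top"]
for z,uv in((.139,(270,252.4)),):
    print(unproj(t,uv,z).round(4))
for th in (0,.12,.2):
    C,L,K=model([.5143,.1565,.0957,0,th]); print(th,proj(t,K([-.055,0,.026])).round(1),"scene",proj(o["scene"],K([-.055,0,.026])).round(1))
for lid in (0,.02,.04):
    C,L,K=model([.5143,.1565,.0957,lid,0]); print(lid,proj(o["scene"],[L([-.03,-.25,.013]),L([.03,-.25,.013])]).round(1))
S=6
for n,(x0,x1,y0,y1) in {"top":(245,295,210,280),"scene":(340,400,190,250)}.items():
    b=cv2.resize(cv2.imread(f"pics/n2_{n}.png")[y0:y1,x0:x1],None,fx=S,fy=S,interpolation=cv2.INTER_CUBIC); cv2.imwrite(f"pics/z_{n}.png",b)
```

```text
[[0.521  0.0337 0.139 ]]
0 [[269.5 252.4]] scene [[363.4 201.7]]
0.12 [[273.1 251.9]] scene [[361.  203.3]]
0.2 [[275.4 251.4]] scene [[359.6 204.5]]
0 [[351.7 209.4]
 [371.2 226.5]]
0.02 [[351.9 207.7]
 [371.5 224.7]]
0.04 [[352.1 205.9]
 [371.7 223. ]]
```

View pics/z_top.png

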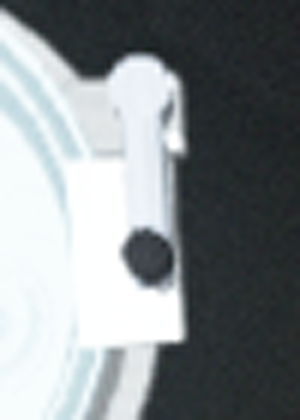

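View pics/n2_scene.png

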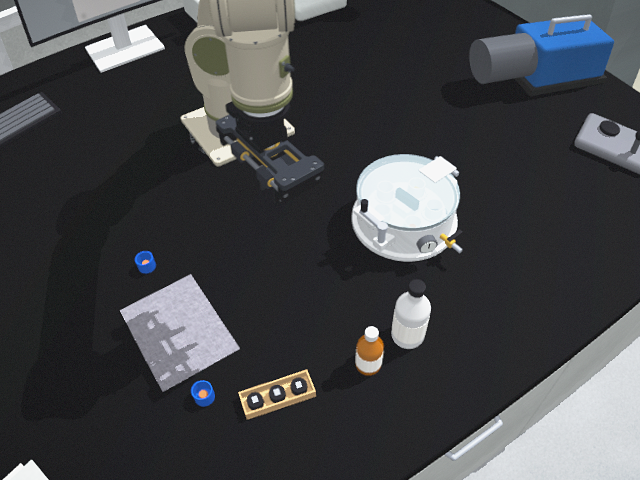

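Run:
```python
from bench import r
print(r.close_job())
```

```text
the job is handed in; nothing more can be done
None
```

The job is handed in at about 76 s. The carousel is home on the spindle and all five white cups stand in pockets of their own. The lid is shut, and the clamp was swung over its tab only after that.

**Last checks**
- **Carousel:** it seated with contact at the expected height, and the pictures show it level.
- **Cups:** the top picture before I shut the lid showed all five upright and centred in their pockets to about 1–2 mm.
- **Lid:** I pressed it down until the fingertips felt 48 N at a height of 101 mm, which is the height of a fully shut lid.
- **Clamp:** it swung to its stop, and its grip appears at pixel (269.6, 252.5) against a predicted (269.5, 252.4) for angle 0.
- **Bystanders and robot:** the bottles, the tray and the blue look-alike cups have not moved in the pictures, and the arm is standing clear.

**What went differently**
- **First carousel grasp:** I lifted before the fingers had closed and the grip missed. The carousel had not moved, and the second grasp held.
- **Turning the carousel:** with three cups loaded I turned it 144° by its grip bar, to keep the arm away from the open lid for the last two cups.
- **Camera disagreement:** the two cameras differed by about 2–3 mm in position, so I used values averaged between them and checked against where the gripper closed.

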